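# Stack a pressing die in its nest and hold the guard at 45 degrees

## Task

Build the pressing die in the fixture, squarely between its four pins: the hollowed die body first (hollow up), the plain flat spacer on it, then the knobbed top disc (knob up), each let go before the next. Then swing the see-through guard forward over the stack by its handle loop and hold it open at 45 degrees from shut, so that the stack can be checked under it: do not let it drop towards shut, leave the dark dapping block, bur block and loupe where they are, and finish still holding the guard by its handle at 45 degrees.

Things in the scene. Friction and masses are not known exactly. Their poses are not given: they have to be found in the camera images.
- fixture: Fixed aluminium plate 140 x 110 x 10 mm with four upright pins and, at its far end, two hinge posts 82 mm high, 50 mm either side of the middle. Origin on the bench top under the nest centre; x from the nest to the hinge (away from the robot, turned up to 0.3 rad either way), y along the hinge, z up. The plate reaches from x = -45 to +95 mm.
- nest (a point): Nest centre on the plate's upper face (10 mm above the bench), where the die body stands. Four pins, 8 mm thick, domed, end 44 mm above this floor; they stand 30 mm from the centre, 40 degrees either side of the fixture's +x and -x, so a 50 mm disc has 1 mm play to each. Gaps for fingers between the pins: on the +y and -y sides, 38 mm wide.
- guard_hinge (a point): Middle of the guard's hinge axis (parallel to fixture y), 70 mm along +x from the nest centre and 76 mm above the bench.
- guard (a joint): Guard angle in rad: 0 is shut (guard level over the nest, pointing to the fixture's -x), pi/2 upright, 1.75 leaning back against its stop, where it rests by itself at the start. Below about pi/2 it falls shut by its weight (0.18 kg, no spring, almost no friction). 45 degrees is 0.785.
- guard_bar (a point): The guard: clear 3 mm panel 106 x 88 mm in a dark frame, on its free edge a steel rod loop as handle. Origin at the middle of the loop's grip bar, 150 mm from the hinge axis; x from the bar to the hinge, y along the bar. The bar is round, 10 mm thick, 70 mm long between the loop's sides, 35 mm clear of the panel; pinched across from above it turns between the fingers as the guard swings.
- die_body_c (a point): Centre of the die body, 11 mm above its underside: a steel drum, 50 mm diameter, 22 mm high, with a shallow hollow in its top, about 0.25 kg, standing loose on the bench; z up through the hollow.
- spacer_c (a point): Centre of the spacer, 7 mm above its underside: a plain flat steel disc, 50 mm diameter, 14 mm high, about 0.2 kg, lying loose on the bench; z up, both faces alike.
- top_disc_c (a point): Middle of the top disc's plate, 4 mm above its underside: a steel disc, 50 mm diameter, 8 mm thick, with a round knob 22 mm in diameter and 12 mm high on its top (20 mm high in all), about 0.14 kg, loose on the bench; z up through the knob.
- dapping_block: Bystander: dark steel block with hollows, 58 x 68 x 43 mm. Origin under its centre.
- bur_block: Bystander: metal block holding rotary burs, 30 x 62 x 54 mm. Origin under its centre.
- loupe: Bystander: folding loupe, 25 x 50 x 21 mm. Origin under its centre.
Things that resemble listed ones, but are neither listed nor needed, are in the scene too. Leave any blue look-alike of the part that bears die_body_c alone.

How it is judged:
On the way, in this order (a step that is already met when the one before it is completed fails the run):
1. the die body stands in the nest, hollow up, let go (horizontal distance between die_body_c and nest below 0.003 m and z of die_body_c in the frame of nest between 0.0085 and 0.0135 m and angle between die_body_c's own z axis and vertical below 0.08 rad and contact force between the fingers and die_body below 0.1 N), for 0.2 s.
2. the spacer lies on the die body in the nest, let go (all of step 1 and horizontal distance between spacer_c and nest below 0.003 m and z of spacer_c in the frame of nest between 0.0265 and 0.0315 m and angle between the z axis of spacer_c and the z axis of nest, either way round below 0.08 rad and contact force between the fingers and spacer below 0.1 N), for 0.2 s.
3. the top disc lies on the spacer, knob up, let go (all of step 2 and horizontal distance between top_disc_c and nest below 0.003 m and z of top_disc_c in the frame of nest between 0.0375 and 0.0425 m and angle between top_disc_c's own z axis and vertical below 0.08 rad and contact force between the fingers and top_disc below 0.1 N), for 0.2 s.
4. the guard is held at 45 degrees by the fingers over the complete stack (all of step 3 and value of joint guard between 0.698 and 0.873 rad and contact force between the fingers and guard above 0.3 N and distance between the grasp point and guard_bar below 0.05 m), for 0.3 s.
At the end, for the whole second after the job is handed in: Body, spacer, top disc stacked in order in the nest, each within 3 mm of its centre line and 2.5 mm of its height (undersides 0, 22, 36 mm over the floor), upright, untouched; the guard still, 45 degrees (within 5) from shut, held by the fingers at its bar (over 0.3 N), on nothing else (all of step 4 and contact force between each of dapping_block, bur_block, loupe, die_body, spacer, top_disc and guard below 0.05 N and velocity of joint guard between -0.1 and 0.1 rad/s); the arm keeps its last pose, push and grip.
It fails at once if the guard drops towards shut, below 20 degrees (value of joint guard below 0.35 rad).
It fails at once if the dapping block is moved more than 20 mm (distance of dapping_block from where it was at the start of the episode above 0.02 m).
It fails at once if the bur block is moved more than 20 mm (distance of bur_block from where it was at the start of the episode above 0.02 m).
It fails at once if the loupe is moved more than 20 mm (distance of loupe from where it was at the start of the episode above 0.02 m).
It also fails if it takes over 72 s, if anything falls off the work surface, if the arm or the gripper's body presses on something with over 40 N, if the wrist force passes 120 N, or if a joint passes its speed limit or range.

## Robot

A 6-joint arm with a two-finger parallel gripper is mounted at the origin on a cart in front of the work surface, level with it; the furniture and walls round the work are solid. World frame = base frame: x ahead of the robot, y to its left, z up, the work surface at z = 0. Lengths are in m, angles in rad, forces in N, time in s.
With the tool pointing down it reaches from about 0.3 to 0.875 m from the base axis. Payload 6.4 kg.
Tool frame: the origin (TCP) lies midway between the tips of the shut fingers; the grasp point (between the pads) lies 19 mm behind it; z points along the fingers, y is the direction in which the jaws open and shut (so a half turn about z gives the same grasp; the last joint's range is limited). The gripper opens to 85 mm and grips with 20 to 120 N. Pads are 22 mm wide; open, the fingers measure 114 mm over their backs; the gripper's body (76 mm by 85 mm) begins 54 mm behind the grasp point. The pads swing forward as they close: fully open they stand 13 mm farther back than shut.
Start: joints at [-1.479, 0.181, 1.607, -0, 1.354, -0.206], TCP at [0.169, -0.55, 0.198] pointing down, gripper open.
Joint ranges: [-2.99, 2.99], [-0.89, 2.07], [0.3, 2.58], [-1.14, 4.28], [0, 2.63], [-3.12, 3.12]. Speed limits (rad/s): [2.57, 2.57, 3.01, 3.14, 3.14, 3.14].

## Interface

Orientations are given as a unit quaternion [w, x, y, z].
In Python, from bench import get_obs, camera, hand_in gives the robot as it stands.
- The arm moves only by the tool drive_tool, never from a script. Its argument "deltas" is a list of rows, each a list of 2 entries, a list of its own where there are three numbers: the shift along the world's x, y, z in m, then the turn about the world's z in rad. A call has 1 to 10 rows; each row shifts and turns the pose as measured when the row begins; what a row does not reach is not made up. A row lasts 1/10 s, in which the tool goes at most 50 mm and 8.59 degrees, less where a joint would pass 70% of its speed; a pose out of reach is approached as far as the arm can. A call is refused whole if a number of a shift passes 0.05 or a number of a turn 0.15, either way. A call with a gripper value outside its range is refused whole. "gripper" is the opening, from 0 (shut) to 1 (fully open), set as the call begins (left out, the last holds). The fingers move at their own pace and stop on an object; the grip force is fixed at half the most. Time passes only in rows, so rows that do not move let the fingers close. It gives the time, the measured TCP pose, the force and the opening at its end, in the units of the state.
- get_obs(): the state, without advancing time (a new reading comes with each control period).
- camera(name): name is "side" or "top"; returns a dict with "frame" (384x512x3 uint8, red, green, blue), "fx", "fy", "cx", "cy" (pixels), "eye" and "attitude" of the camera in the world. Camera axes: x right, y down, z forward; pixel columns grow to the right and rows downward; lengths in m; the calibration is good to about 2 mm. A picture is of the moment at which its call begins. There is no depth.
- hand_in(): hands the job in, once; it reports no verdict.
The state is a dict: "time_s": time; "q": joint angles; "dq": joint speeds; "joint_efforts": joint torques, N m; "eef_pos": TCP position; "eef_rot": TCP orientation; "wrist_force": force on the tool from outside, world axes, zero at the start; "torque": the same for the moment, N m; "opening": opening from 0.0 (shut) to 1.0 (fully open).
Only numpy, scipy, OpenCV 4.12 (cv2) and the standard library are available. Lean on these libraries where they do the work, as an engineer would, in place of code of your own. Each camera call takes 0.05 s, during which the arm holds its last target.

## Working session

There is one attempt and no reset: what is moved stays moved. The work goes in short steps, Python scripts to look and compute and a tool call to move; the robot and the scene stay as the last step left them, time stands still between calls to the robot, and variables do not carry over. Pictures are saved under pics/ and viewed, and the job is handed in when it is done.

Besides the shell and the picture viewer there is one more tool, called after "Emit:" by a JSON object that holds its "name" and its "arguments". drive_tool: Moves the arm, as the interface text tells. Its arguments: {"type":"object","properties":{"deltas":{"type":"array","items":{"type":"array"}},"gripper":{"type":"number"}},"required":["deltas"]}

```bash
mkdir -p pics; ls
python3 - <<'E'
from bench import *
import cv2
print(get_obs())
for n in("side","top"):
    c=camera(n); print(n,{k:c[k] for k in c if k!="frame"})
    cv2.imwrite(f"pics/{n}0.png",c["frame"][:,:,::-1])
E
```

```text
pics
{'time_s': 0.0, 'q': array([-1.47930265e+00,  1.81522039e-01,  1.60798681e+00,  2.28134572e-05,
        1.35378138e+00, -2.06296386e-01]), 'dq': array([-0.00063613, -0.00152097,  0.00013853, -0.00115975,  0.00044213,
        0.0010333 ]), 'joint_efforts': array([ 1.48258372e-03, -4.44864535e+01, -3.51342702e+01, -2.56703670e-04,
        8.97556281e-03,  3.98976852e-05]), 'eef_pos': array([ 0.16868119, -0.54908569,  0.19690512]), 'eef_rot': array([-8.46753334e-04,  9.88935608e-01,  1.48342987e-01,  5.98137067e-05]), 'wrist_force': array([ 0.79062293, -0.46635649,  0.3124203 ]), 'torque': array([-0.02052231,  0.0317377 , -0.03264292]), 'opening': 0.9979706385264017}
side {'fx': 377.39199223782015, 'fy': 377.39199223782015, 'cx': 250.73486713388274, 'cy': 200.62833601348083, 'eye': array([0.5082815 , 0.86144415, 0.66749002]), 'attitude': array([-0.00894541, -0.00529937,  0.90560973, -0.42398457])}
top {'fx': 401.341469275571, 'fy': 401.341469275571, 'cx': 255.00213311879517, 'cy': 191.18361657129643, 'eye': array([0.33442747, 0.14034732, 1.0540362 ]), 'attitude': array([-0.0709773 ,  0.70914844, -0.69834342,  0.06623585])}
```

View pics/side0.png

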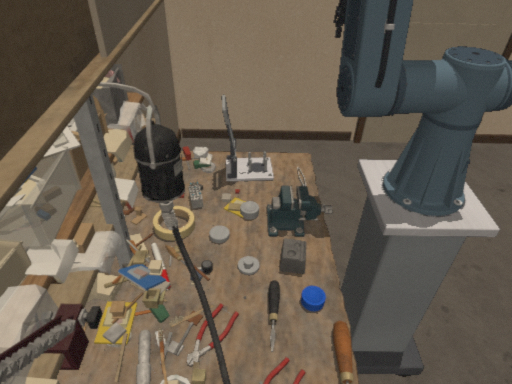

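View pics/top0.png

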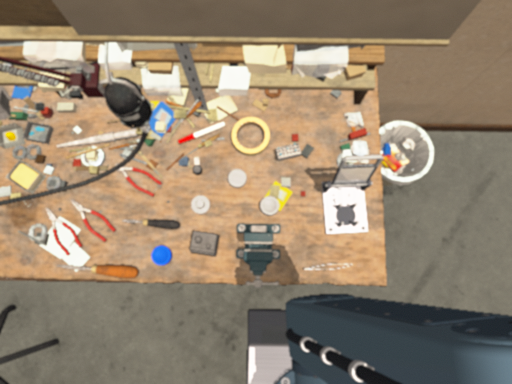

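```bash
cat > h.py <<'E'
import numpy as np, cv2
from scipy.spatial.transform import Rotation as R
from bench import *
def rot(c): 
    w,x,y,z=c["attitude"]; return R.from_quat([x,y,z,w]).as_matrix()
def ray(c,u,v):
    d=rot(c)@np.array([(u-c["cx"])/c["fx"],(v-c["cy"])/c["fy"],1]); return np.array(c["eye"]),d
def onz(c,u,v,z):
    e,d=ray(c,u,v); return e+d*(z-e[2])/d[2]
def tri(c1,p1,c2,p2):
    e1,d1=ray(c1,*p1);e2,d2=ray(c2,*p2)
    d1=d1/np.linalg.norm(d1);d2=d2/np.linalg.norm(d2)
    s=np.linalg.lstsq(np.c_[d1,-d2],e2-e1,rcond=None)[0]
    a=e1+s[0]*d1;b=e2+s[1]*d2
    return (a+b)/2,np.linalg.norm(a-b)
def proj(c,P):
    q=rot(c).T@(np.array(P)-c["eye"]); return np.array([c["cx"]+c["fx"]*q[0]/q[2],c["cy"]+c["fy"]*q[1]/q[2]])
def shot(n,name,box=None,k=1):
    c=camera(n); f=c["frame"][:,:,::-1]
    if box: f=f[box[1]:box[3],box[0]:box[2]]
    cv2.imwrite(f"pics/{name}.png",cv2.resize(f,None,fx=k,fy=k,interpolation=cv2.INTER_CUBIC)); return c
E
python3 - <<'E'
import cv2
s=cv2.imread("pics/side0.png");t=cv2.imread("pics/top0.png")
def sv(im,b,n,k): cv2.imwrite(f"pics/{n}.png",cv2.resize(im[b[1]:b[3],b[0]:b[2]],None,fx=k,fy=k,interpolation=cv2.INTER_CUBIC))
sv(t,(180,130,310,290),"ta",4) if 0 else sv(t,(180,150,320,250),"ta",5)
sv(t,(300,130,400,250),"tb",5)
sv(s,(190,180,340,300),"sa",5)
sv(s,(180,90,300,200),"sb",5)
E
```

```text
(no output)
```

View pics/ta.png

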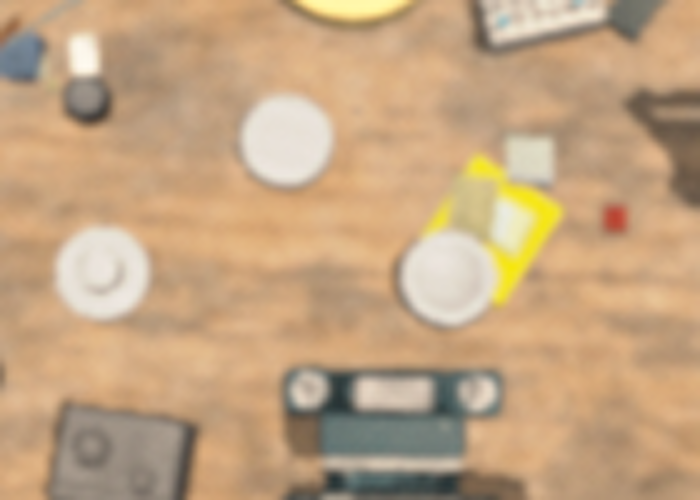

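View pics/tb.png

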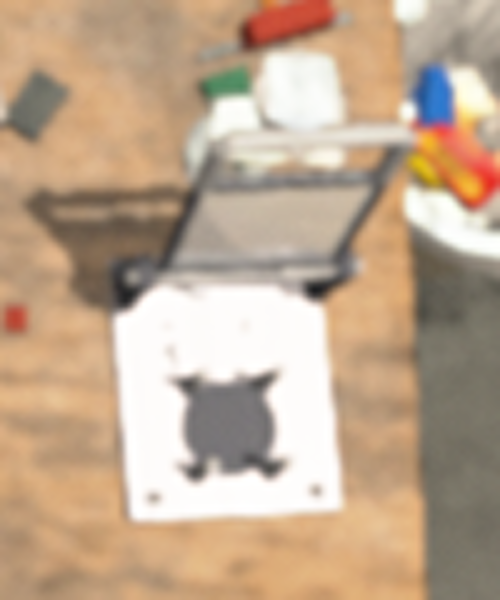

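View pics/sa.png

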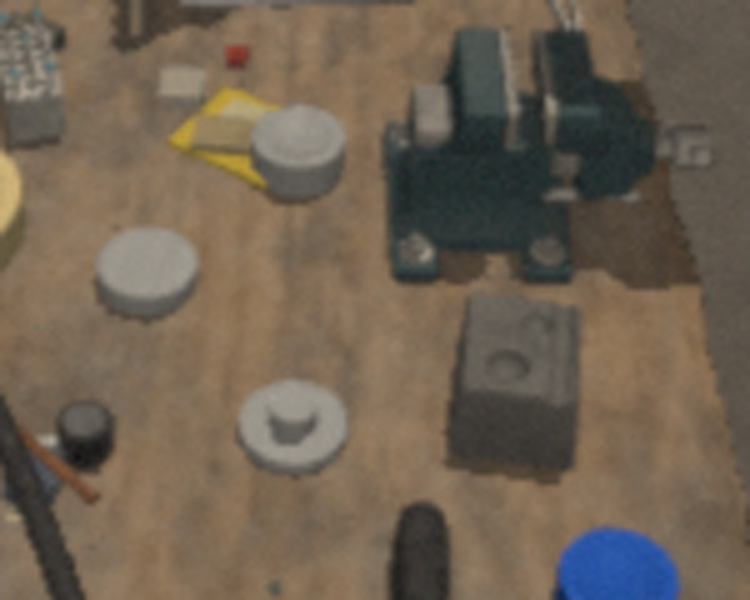

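View pics/sb.png

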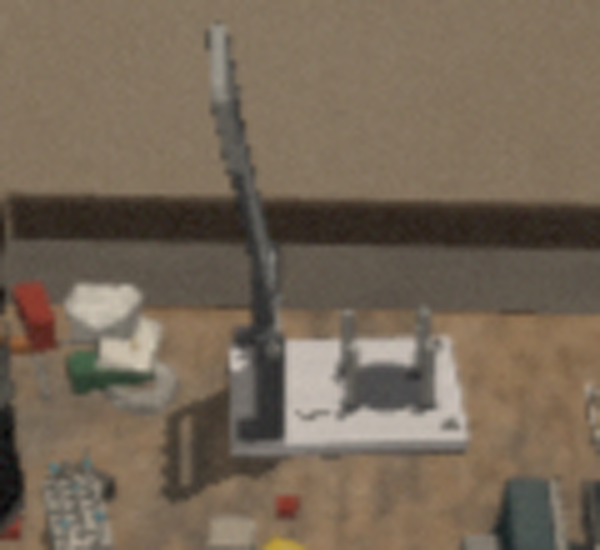

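```bash
cat > m.py <<'E'
from h import *
t=camera("top");s=camera("side")
np.savez("c0.npz",t=t["frame"],s=s["frame"])
f=t["frame"]; hsv=cv2.cvtColor(f,cv2.COLOR_RGB2HSV)
m=((hsv[...,1]<60)&(hsv[...,2]>150)).astype(np.uint8)*255
for nm,(u,v),z in (("body",(269,205),.022),("spacer",(237,178),.014),("top",(200,204),.008)):
    mm=np.zeros_like(m); mm[v-14:v+15,u-14:u+15]=m[v-14:v+15,u-14:u+15]
    cs,_=cv2.findContours(mm,cv2.RETR_EXTERNAL,cv2.CHAIN_APPROX_NONE)
    c=max(cs,key=cv2.contourArea); e=cv2.fitEllipse(c)
    (x,y),r=cv2.minEnclosingCircle(c)
    P=onz(t,*e[0],z); print(nm,cv2.contourArea(c),e,(x,y,r),P.round(4),"diam",(np.mean(e[1])+1)/401.3*(1.054-z))
    print("  side proj",proj(s,P))
E
python3 m.py
python3 - <<'E'
from h import *
t=camera("top")
f=t["frame"]; g=cv2.cvtColor(f,cv2.COLOR_RGB2GRAY); hsv=cv2.cvtColor(f,cv2.COLOR_RGB2HSV)
# plate white
m=((g>200)&(hsv[...,1]<40)).astype(np.uint8)*255
mm=np.zeros_like(m); mm[187:240,315:375]=m[187:240,315:375]
cs,_=cv2.findContours(mm,cv2.RETR_EXTERNAL,cv2.CHAIN_APPROX_NONE)
c=max(cs,key=cv2.contourArea); print(cv2.minAreaRect(c)); 
print(cv2.approxPolyDP(c,3,True)[:,0])
# nest dark
d=((g<140)).astype(np.uint8)*255
mm=np.zeros_like(d); mm[200:230,330:362]=d[200:230,330:362]
op=cv2.morphologyEx(mm,cv2.MORPH_OPEN,np.ones((9,9)))
cs,_=cv2.findContours(op,cv2.RETR_EXTERNAL,cv2.CHAIN_APPROX_NONE)
c=max(cs,key=cv2.contourArea); e=cv2.fitEllipse(c);print(e,onz(t,*e[0],.01))
o=cv2.resize(f[180:240,315:375][:,:,::-1],None,fx=10,fy=10,interpolation=cv2.INTER_NEAREST); cv2.imwrite("pics/nest.png",o)
c=camera("side");f=c["frame"]
cv2.imwrite("pics/nests.png",cv2.resize(f[145:190,220:280][:,:,::-1],None,fx=12,fy=12,interpolation=cv2.INTER_NEAREST))
E
```

```text
body 267.0 ((268.9282531738281, 205.3556671142578), (18.173885345458984, 18.894636154174805), 9.65885066986084) (269.1428527832031, 205.14285278320312, 9.923272132873535) [0.5005 0.1121 0.022 ] diam 0.05023512856668586
  side proj [249.19257388 206.6831646 ]
spacer 260.0 ((236.65574645996094, 177.5987548828125), (17.9621639251709, 18.547964096069336), 99.63014221191406) (236.5, 177.5, 9.617792129516602) [0.5752 0.1984 0.014 ] diam 0.049900988215910595
  side proj [218.53798252 231.56135221]
top 262.0 ((199.9912567138672, 204.16893005371094), (18.16949462890625, 18.463497161865234), 117.7158432006836) (199.99533081054688, 204.2897186279297, 9.586878776550293) [0.5032 0.2938 0.008 ] diam 0.0503490025082818
  side proj [247.4873735  263.47256047]
((344.8892517089844, 209.50616455078125), (46.4838752746582, 42.98926544189453), 86.8201675415039)
[[323 193]
 [326 233]
 [367 231]
 [363 191]
 [331 187]]
((345.2237243652344, 214.13768005371094), (15.232654571533203, 17.592941284179688), 143.61474609375) [ 0.48212609 -0.0881896   0.01      ]
```

View pics/nest.png

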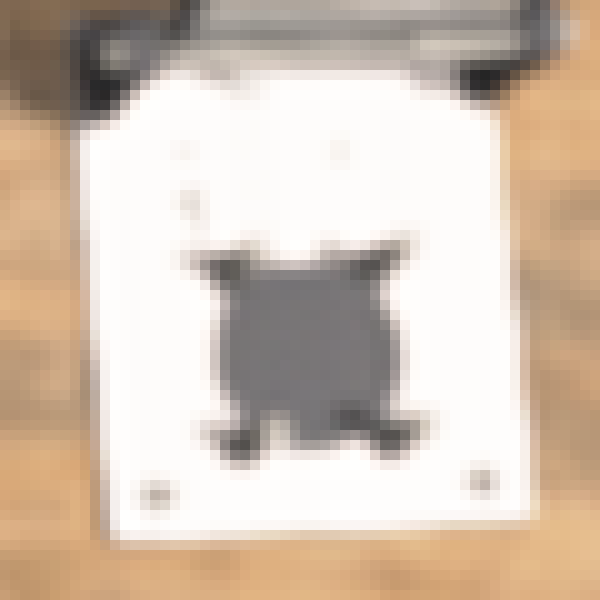

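View pics/nests.png

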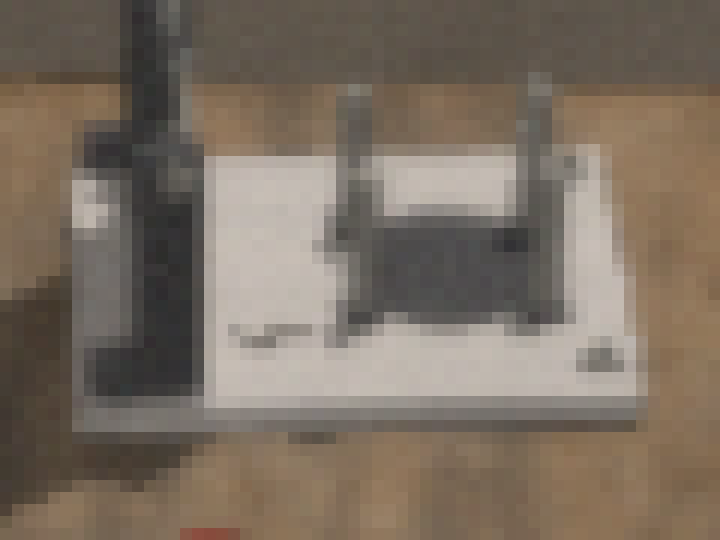

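```bash
cat > nest.py <<'E'
from h import *
from scipy.optimize import least_squares
from scipy.ndimage import map_coordinates
def radial(c,g,c0,angs,lo,hi,z,thr=None):
    out=[]
    for a in angs:
        r=np.linspace(lo,hi,80); P=[proj(c,[c0[0]+q*np.cos(a),c0[1]+q*np.sin(a),z]) for q in r]
        P=np.array(P); v=map_coordinates(g.astype(float),[P[:,1],P[:,0]],order=1)
        if v[0]<150 and v[-1]>(200 if thr is None else thr[1]):
            h=(v[:8].mean()+v[-8:].mean())/2
            i=np.argmax(v>h); out.append((a,r[i],c0[0]+r[i]*np.cos(a),c0[1]+r[i]*np.sin(a)))
    return np.array(out)
for n in("top","side"):
    c=camera(n); g=cv2.cvtColor(c["frame"],cv2.COLOR_RGB2GRAY)
    c0=np.array([.48,-.090])
    angs=np.radians(np.arange(0,360,5)); z=.010
    pts=radial(c,g,c0,angs,.012,.032,z,(120,140 if n=="side" else 200))
    print(n,len(pts)); 
    f=lambda p:np.hypot(pts[:,2]-p[0],pts[:,3]-p[1])-p[2]
    s=least_squares(f,[*c0,.024],loss="soft_l1",f_scale=.0007)
    print(s.x.round(4)); print([(int(np.degrees(a)),round(e*1e3,1)) for a,e in zip(pts[:,0],s.fun if 0 else f(s.x))])
# plate edges
c=camera("top");g=cv2.cvtColor(c["frame"],cv2.COLOR_RGB2GRAY).astype(float)
for r in (205,212,220,226): print("row",r,"L",g[r,318:332].astype(int),"R",g[r,358:374].astype(int))
for u in (332,340,350,360): print("col",u,g[224:242,u].astype(int))
E
python3 nest.py
```

```text
top 53
[ 0.4801 -0.0885  0.0245]
[(0, np.float64(-0.3)), (5, np.float64(-1.0)), (10, np.float64(-1.1)), (14, np.float64(-0.7)), (20, np.float64(-0.1)), (25, np.float64(0.5)), (59, np.float64(0.6)), (65, np.float64(0.3)), (70, np.float64(-0.2)), (75, np.float64(-0.3)), (80, np.float64(-0.5)), (85, np.float64(-0.5)), (90, np.float64(-0.5)), (95, np.float64(-0.3)), (100, np.float64(0.0)), (105, np.float64(0.0)), (110, np.float64(0.3)), (115, np.float64(0.4)), (119, np.float64(-0.0)), (125, np.float64(-0.2)), (155, np.float64(-4.1)), (160, np.float64(-2.0)), (165, np.float64(0.2)), (170, np.float64(0.6)), (175, np.float64(0.5)), (180, np.float64(0.3)), (185, np.float64(0.5)), (190, np.float64(0.3)), (195, np.float64(-0.0)), (200, np.float64(0.3)), (205, np.float64(1.0)), (210, np.float64(2.6)), (239, np.float64(-0.7)), (245, np.float64(-0.4)), (250, np.float64(-0.1)), (255, np.float64(-0.3)), (260, np.float64(-0.3)), (265, np.float64(-0.3)), (270, np.float64(-0.3)), (275, np.float64(-0.3)), (280, np.float64(-0.3)), (285, np.float64(-0.1)), (290, np.float64(-0.4)), (295, np.float64(-0.5))
[... 1444 characters left out ...]
230 252 253 252 251 252 252 252] R [252 252 252 252 252 252 253 252 231 183 162 165 164 159 156 154]
row 220 L [158 162 165 164 159 150 176 238 254 253 252 251 252 252] R [250 252 252 253 252 252 253 253 247 215 168 155 157 158 158 160]
row 226 L [183 183 181 179 177 170 169 215 250 254 253 252 252 253] R [253 253 253 251 242 239 247 252 253 242 200 175 172 172 165 161]
col 332 [252 252 252 252 244 233 241 251 253 243 202 178 180 185 185 184 184 180]
col 340 [112 153 220 250 253 253 253 254 250 224 190 184 183 184 185 188 189 189]
col 350 [229 255 255 254 253 253 253 254 247 211 188 188 183 178 179 184 184 178]
col 360 [253 253 253 252 252 253 254 249 217 188 187 187 183 179 172 173 177 182]
```

```bash
cat > edge.py <<'E'
from h import *
c=camera("top");g=cv2.cvtColor(c["frame"],cv2.COLOR_RGB2GRAY).astype(float)
def cross(v,thr,rev=False):
    i=np.argmax(v>thr) if not rev else len(v)-1-np.argmax(v[::-1]>thr)
    j=i-1 if not rev else i+1
    return i+(thr-v[i])/(v[j]-v[i])*(j-i)
L=[(318+cross(g[r,318:345],212),r) for r in range(198,230)]
Rr=[(350+cross(g[r,350:375],212,True),r) for r in range(198,229)]
B=[(u,222+cross(g[222:242,u],215,True)) for u in range(329,366)]
out={}
for n,Q,ax in(("L",L,0),("R",Rr,0),("B",B,1)):
    W=np.array([onz(c,u,v,.01)[:2] for u,v in Q])
    if ax==0: p=np.polyfit(W[:,0],W[:,1],1); print(n,"yaw",np.arctan(p[0]),"y at x=.48",np.polyval(p,.48),np.std(W[:,1]-np.polyval(p,W[:,0])))
    else: p=np.polyfit(W[:,1],W[:,0],1); print(n,"yaw",-np.arctan(p[0]),"x at y=-.0885",np.polyval(p,-.0885),np.std(W[:,0]-np.polyval(p,W[:,1])))
E
python3 edge.py
```

```text
L yaw 0.07092429772414933 y at x=.48 -0.032754345591569124 0.0003491862778199786
R yaw 0.05751529876272246 y at x=.48 -0.1440222473260974 0.0004058566896128438
B yaw 0.06448765740492063 x at y=-.0885 0.43292312804703875 0.00037237142917496334
```

Run:
```python
from h import *
t=camera("top");s=camera("side")
cv2.imwrite("pics/vt.png",cv2.resize(t["frame"][195:295,220:320][:,:,::-1],None,fx=6,fy=6,interpolation=cv2.INTER_CUBIC))
cv2.imwrite("pics/vs.png",cv2.resize(s["frame"][155:255,255:345][:,:,::-1],None,fx=6,fy=6,interpolation=cv2.INTER_CUBIC))
```

```text
(no output)
```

View pics/vt.png

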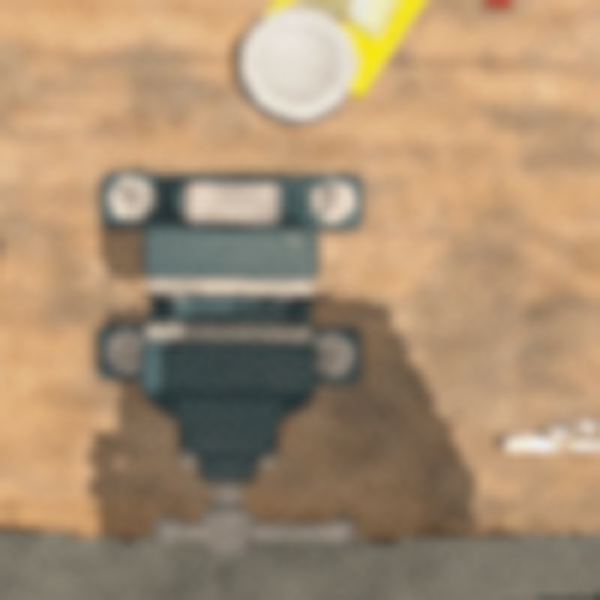

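View pics/vs.png

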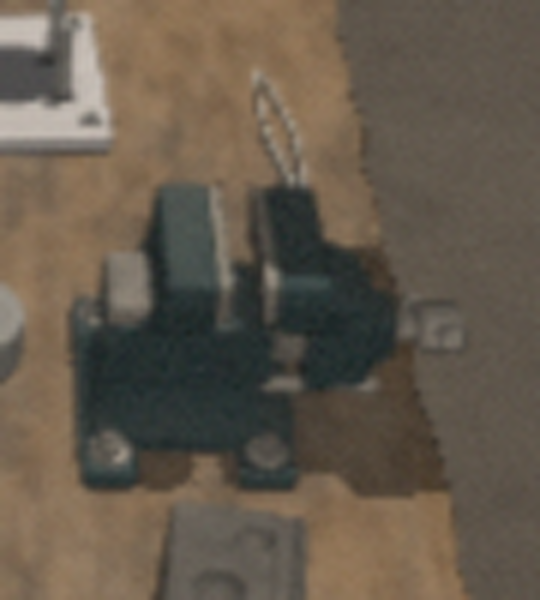

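Emit:
{"name": "drive_tool", "arguments": {"deltas": [[[0.015,0.03,0.02],-0.08],[[0.02,0.04,0.02],-0.08],[[0.02,0.04,0.02],-0.074],[[0.02,0.04,0.02],0],[[0.02,0.04,0.01],0],[[0.02,0.04,0.01],0]], "gripper": 1}}

```text
time_s: 1.2
eef_pos: [0.283, -0.3145, 0.2979]
eef_rot: [-0.002, 1.0, 0.022, 0.001]
wrist_force: [2.0, -0.2, 0.3]
opening: 0.998
```

Run:
```python
from h import *
t=camera("top");s=camera("side")
print(tri(t,(244,233),s,(281,203)),tri(t,(244,233),s,(282,187)),tri(t,(272,233),s,(282,187)))
```

```text
(array([0.42355511, 0.17289117, 0.08723899]), np.float64(0.00366270647868525)) (array([0.42192002, 0.17087881, 0.13342257]), np.float64(0.008793644905214927)) (array([0.42083443, 0.10622073, 0.08501245]), np.float64(0.00437053849635458))
```

Emit:
{"name": "drive_tool", "arguments": {"deltas": [[[0.02,0.04,0],0],[[0.02,0.04,0],0],[[0.02,0.04,0],0],[[0.02,0.04,0],0],[[0.025,0.04,0],0],[[0.025,0.04,0],0],[[0.025,0.04,0],0],[[0.025,0.04,0],0],[[0.02,0.04,0],0],[[0.01,0.04,0],0]]}}

```text
time_s: 2.3
eef_pos: [0.5004, 0.0954, 0.3006]
eef_rot: [0.004, 1.0, 0.019, 0.005]
wrist_force: [0.4, -0.4, -0.6]
opening: 1.003
```

Emit:
{"name": "drive_tool", "arguments": {"deltas": [[[0,0.0166,-0.045],0.025],[[0,0,-0.048],0],[[0,0,-0.048],0],[[0,0,-0.048],0],[[0,0,-0.03],0],[[0,0,0],0]]}}

```text
time_s: 2.9
eef_pos: [0.5022, 0.117, 0.0754]
eef_rot: [0.003, 0.999, 0.036, 0.008]
wrist_force: [-0.2, 0.1, -0.1]
opening: 0.998
```

Run:
```python
from h import *
o=get_obs();print(o["eef_pos"],o["eef_rot"])
s=shot("side","s1",(180,130,340,250),5);t=shot("top","t1",(200,130,360,250),5)
```

```text
[0.50218286 0.1169783  0.07537886] [0.00347409 0.99930703 0.03619631 0.00795069]
```

View pics/s1.png

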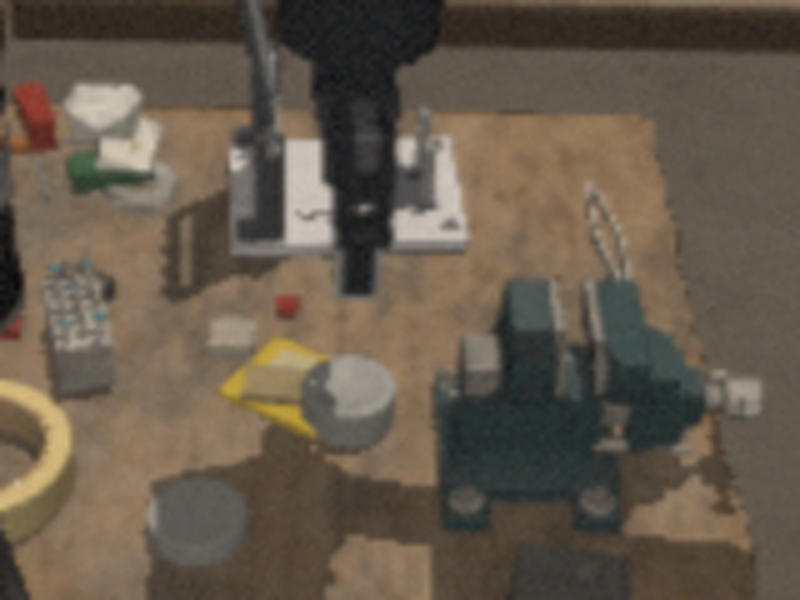

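View pics/t1.png

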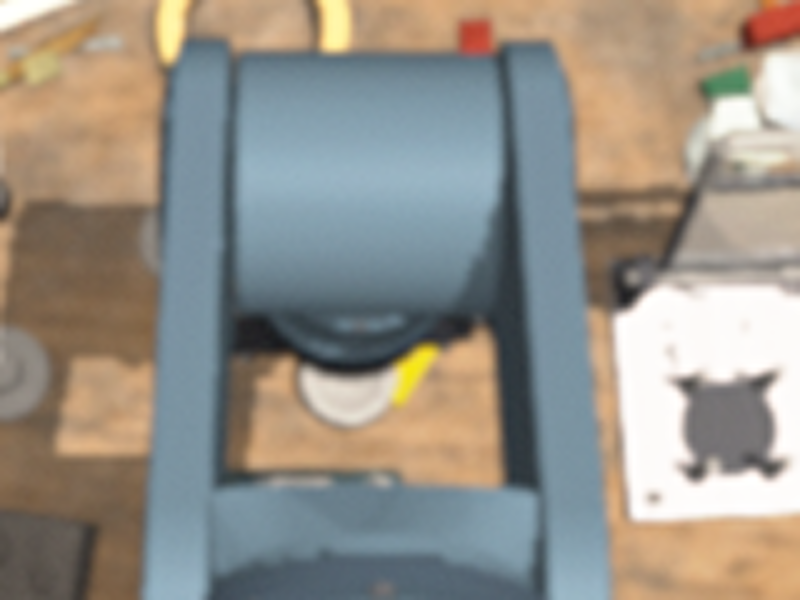

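Emit:
{"name": "drive_tool", "arguments": {"deltas": [[[-0.0017,-0.005,-0.02],-0.008],[[0,0,-0.025],0],[[0,0,0],0]]}}

```text
time_s: 3.3
eef_pos: [0.5121, 0.1112, 0.0425]
eef_rot: [0.004, 0.999, 0.032, 0.019]
wrist_force: [0.1, -0.2, -0.2]
opening: 1.006
```

Emit:
{"name": "drive_tool", "arguments": {"deltas": [[[0,0,0],0],[[0,0,0],0]]}}

```text
time_s: 3.5
eef_pos: [0.5159, 0.111, 0.0474]
eef_rot: [0.004, 0.999, 0.032, 0.023]
wrist_force: [1.1, -0.1, 0.6]
opening: 1.0
```

Run:
```python
from h import *
o=get_obs();print(o)
s=shot("side","s2")
```

```text
{'time_s': 3.5, 'q': array([-0.00874216,  0.23768992,  1.87818814, -0.00783645,  0.97990609,
        1.50295897]), 'dq': array([ 0.00137955, -0.0258248 , -0.02902599,  0.00054622,  0.01400366,
        0.00082967]), 'joint_efforts': array([-8.64927820e-02, -4.06962025e+01, -2.87769485e+01, -3.24467139e-02,
       -2.52110409e-01, -9.97410939e-05]), 'eef_pos': array([0.51592023, 0.11100074, 0.04738532]), 'eef_rot': array([0.00417728, 0.99923138, 0.03164215, 0.02275885]), 'wrist_force': array([ 1.06939408, -0.10200098,  0.5827889 ]), 'torque': array([0.05270643, 0.01863482, 0.02476192]), 'opening': 0.9995527136221788}
```

View pics/s2.png

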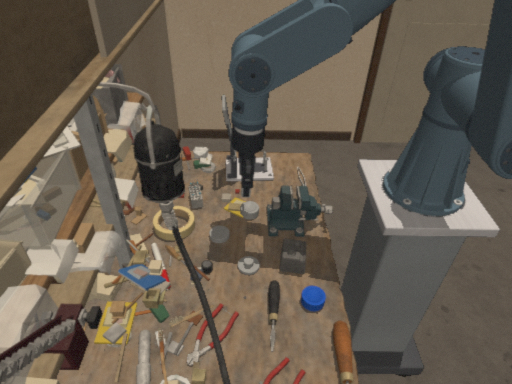

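Emit:
{"name": "drive_tool", "arguments": {"deltas": [[[0,0,0],0],[[0,0,0],0],[[0,0,0],0]]}}

```text
time_s: 3.85
eef_pos: [0.5186, 0.1112, 0.0509]
eef_rot: [0.004, 0.999, 0.032, 0.026]
wrist_force: [-0.5, 0.6, -0.6]
opening: 1.001
```

Run:
```python
from h import *
o=get_obs();print(o)
for n in("side","top"):
  c=camera(n);print(n,proj(c,o["eef_pos"]))
  cv2.imwrite(f"pics/{n}3.png",c["frame"][:,:,::-1])
```

```text
{'time_s': 3.85, 'q': array([-0.00833195,  0.23318249,  1.87533143, -0.00786223,  0.98107028,
        1.50289076]), 'dq': array([ 0.00082292, -0.00894135, -0.00275496, -0.00127543,  0.0043923 ,
        0.00087144]), 'joint_efforts': array([-1.69567054e-02, -4.12415707e+01, -2.92907488e+01, -2.73373659e-02,
       -2.53366996e-01, -6.05773403e-05]), 'eef_pos': array([0.51862816, 0.11118008, 0.05087548]), 'eef_rot': array([0.00431133, 0.99914819, 0.0318717 , 0.02585558]), 'wrist_force': array([-0.53600912,  0.6360478 , -0.59251839]), 'torque': array([0.01495789, 0.00097612, 0.02955741]), 'opening': 1.00122108958073}
side [242.34083183 197.82873214]
top [269.68144643 196.49833321]
```

View pics/side3.png

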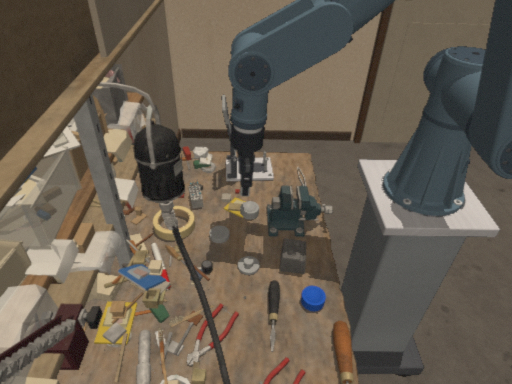

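View pics/top3.png

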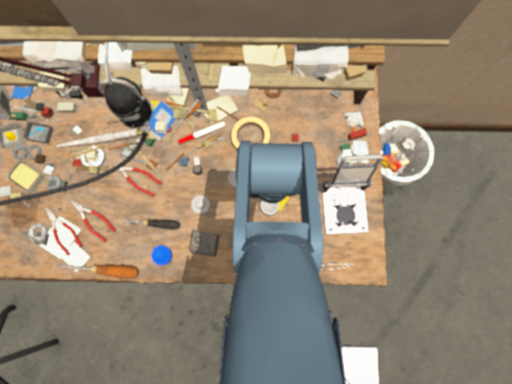

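Emit:
{"name": "drive_tool", "arguments": {"deltas": [[[-0.018,0.001,0],0]]}}

```text
time_s: 4.05
eef_pos: [0.5022, 0.1119, 0.0511]
eef_rot: [0.004, 0.999, 0.032, 0.027]
wrist_force: [0.3, -0.5, -0.3]
opening: 0.998
```

Emit:
{"name": "drive_tool", "arguments": {"deltas": [[[-0.0,0.0,0],0]]}}

```text
time_s: 4.15
eef_pos: [0.5, 0.1121, 0.0504]
eef_rot: [0.004, 0.999, 0.032, 0.025]
wrist_force: [-0.8, 0.5, -0.7]
opening: 0.999
```

Run:
```python
from h import *
o=get_obs();print(o)
```

```text
{'time_s': 4.15, 'q': array([-0.00665131,  0.19840276,  1.91960094, -0.00799325,  0.97260497,
        1.50485018]), 'dq': array([-0.01072975,  0.02792024, -0.06737181, -0.00076089, -0.02526971,
       -0.00080849]), 'joint_efforts': array([ 5.36020176e-03, -4.02814686e+01, -2.95545673e+01, -3.17371194e-02,
       -3.21355490e-01,  1.70943537e-02]), 'eef_pos': array([0.49997877, 0.11214932, 0.05035755]), 'eef_rot': array([0.00428172, 0.99916361, 0.03179803, 0.02535034]), 'wrist_force': array([-0.82700992,  0.54237113, -0.72900086]), 'torque': array([-0.01495157,  0.05721592,  0.01001887]), 'opening': 0.9990382687794003}
```

Emit:
{"name": "drive_tool", "arguments": {"deltas": [[[0,0,0.045],0],[[0,0,0.045],0],[[0,0,0.045],0]]}}

```text
time_s: 4.45
eef_pos: [0.4936, 0.1119, 0.181]
eef_rot: [0.004, 0.999, 0.032, 0.017]
wrist_force: [0.3, -0.3, -0.1]
opening: 1.004
```

Emit:
{"name": "drive_tool", "arguments": {"deltas": [[[0,0,0],0]]}}

```text
time_s: 4.55
eef_pos: [0.4987, 0.1119, 0.1882]
eef_rot: [0.004, 0.999, 0.032, 0.023]
wrist_force: [0.8, 0.1, 0.5]
opening: 0.998
```

Emit:
{"name": "drive_tool", "arguments": {"deltas": [[[0,0,0],0]]}}

```text
time_s: 4.65
eef_pos: [0.4993, 0.1119, 0.1888]
eef_rot: [0.004, 0.999, 0.032, 0.024]
wrist_force: [-0.5, -0.3, -0.4]
opening: 0.999
```

Emit:
{"name": "drive_tool", "arguments": {"deltas": [[[0,0,-0.02],0],[[0,0,-0.02],0],[[0,0,-0.02],0],[[0,0,-0.01],0],[[0,0,-0.005],0]]}}

```text
time_s: 5.15
eef_pos: [0.4993, 0.1116, 0.1085]
eef_rot: [0.004, 0.999, 0.032, 0.023]
wrist_force: [-0.3, 0.2, 0.2]
opening: 0.999
```

Emit:
{"name": "drive_tool", "arguments": {"deltas": [[[0,0,-0.015],0],[[0,0,-0.015],0],[[0,0,-0.015],0],[[0,0,-0.012],0]]}}

```text
time_s: 5.55
eef_pos: [0.5008, 0.1116, 0.05]
eef_rot: [0.004, 0.999, 0.032, 0.024]
wrist_force: [-0.5, -0.0, 0.8]
opening: 0.999
```

Emit:
{"name": "drive_tool", "arguments": {"deltas": [[[0,0,-0.01],0],[[0,0,-0.005],0]]}}

```text
time_s: 5.75
eef_pos: [0.5004, 0.1116, 0.0332]
eef_rot: [0.004, 0.999, 0.031, 0.023]
wrist_force: [-0.0, 0.6, 0.7]
opening: 0.999
```

Emit:
{"name": "drive_tool", "arguments": {"deltas": [[[0,0,-0.01],0],[[0,0,-0.01],0],[[0,0,-0.007],0],[[0,0,-0.002],0]]}}

```text
time_s: 6.15
eef_pos: [0.501, 0.1116, 0.0022]
eef_rot: [0.004, 0.999, 0.031, 0.024]
wrist_force: [-0.3, -1.2, 1.0]
opening: 1.0
```

Run:
```python
from h import *
o=get_obs();print(o["eef_pos"],o["wrist_force"])
s=shot("side","s4",(200,150,300,240),7)
```

```text
[0.50102417 0.11158208 0.00218251] [-0.31749584 -1.16005872  1.01195935]
```

View pics/s4.png

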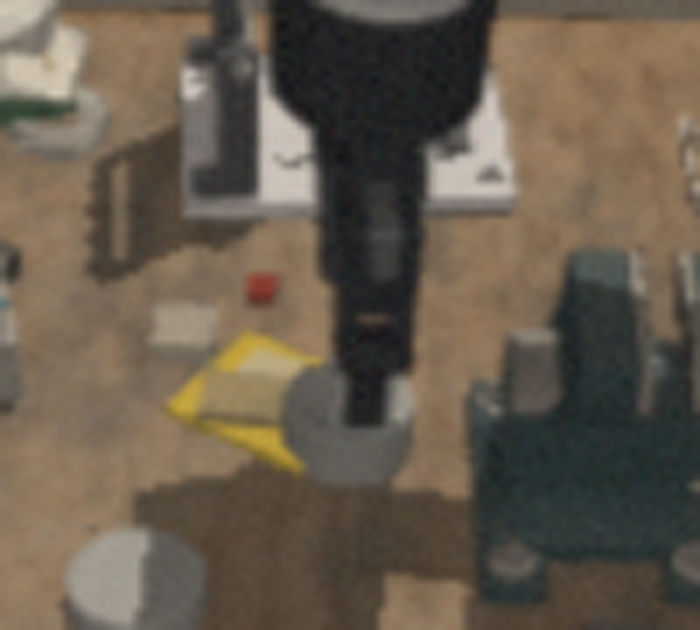

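Run:
```python
from h import *
s=camera("side")
for P in ([.501,.154,.015],[.501,.07,.015],[.5005,.112,.022],[.501,.112,.002]): print(P,(proj(s,P)-[200,150])*7)
```

```text
[0.501, 0.154, 0.015] [341.95242493 486.50886002]
[0.501, 0.07, 0.015] [343.21758778 339.65187579]
[0.5005, 0.112, 0.022] [344.27103924 396.61709151]
[0.501, 0.112, 0.002] [342.00025687 436.55056991]
```

Run:
```python
from h import *
s=camera("side")
for P in ([.502,.159,.088],[.502,.075,.088],[.502,.117,.075]): print(P,(proj(s,P)-[180,130])*5)
shot("side","s5",(180,60,320,230),4);shot("top","t5",(200,130,330,260),5)
```

```text
[0.502, 0.159, 0.088] [344.76624802 343.20022126]
[0.502, 0.075, 0.088] [345.68278359 239.76055385]
[0.502, 0.117, 0.075] [344.78028026 310.06765886]
```

View pics/s5.png

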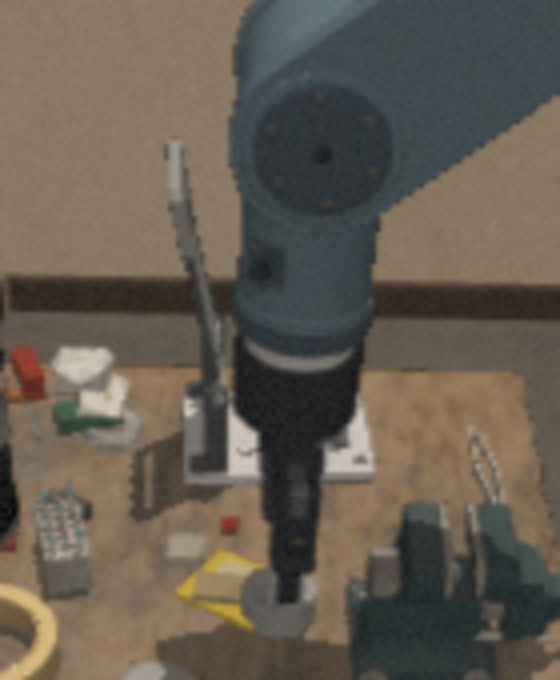

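View pics/t5.png

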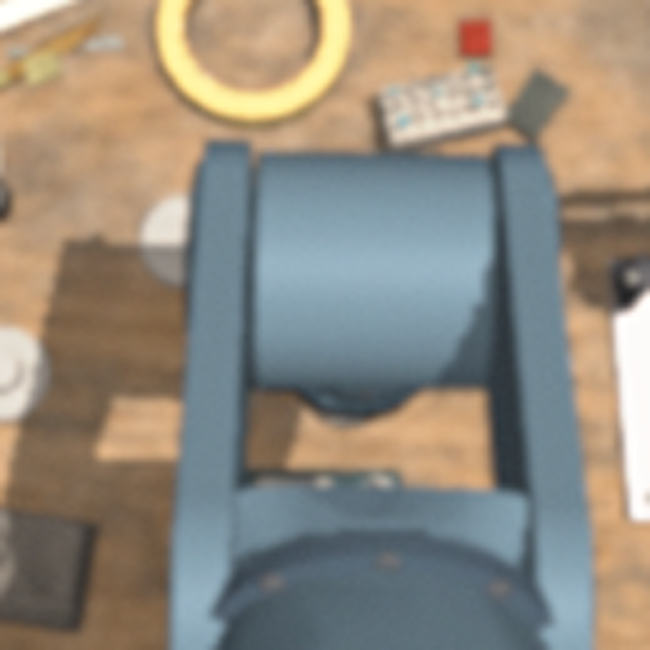

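Run:
```python
from h import *
s=camera("side")
for (u,v),y0 in (((252,210),.1116),((252,188.5),.117)):
  for dy in (.057,.05,.042,0,-.042):
    e,d=ray(s,u,v); k=(y0+dy-e[1])/d[1]; print(dy,(e+k*d).round(4))
```

```text
0.057 [0.494  0.1686 0.0601]
0.05 [0.4939 0.1616 0.054 ]
0.042 [0.4937 0.1536 0.047 ]
0 [0.4928 0.1116 0.0102]
-0.042 [ 0.492   0.0696 -0.0266]
0.057 [0.4956 0.174  0.1309]
0.05 [0.4955 0.167  0.1254]
0.042 [0.4954 0.159  0.1192]
0 [0.4946 0.117  0.0864]
-0.042 [0.4938 0.075  0.0536]
```

Emit:
{"name": "drive_tool", "arguments": {"deltas": [[[0,0,0.015],0],[[0,0,0.025],0],[[0,0,0.02],0],[[0,0,0.008],0]]}}

```text
time_s: 6.85
eef_pos: [0.501, 0.1116, 0.0735]
eef_rot: [0.004, 0.999, 0.032, 0.024]
wrist_force: [0.2, 0.1, -0.1]
opening: 1.0
```

Run:
```python
from h import *
shot("side","s6",(210,120,290,230),7)
```

Emit:
{"name": "drive_tool", "arguments": {"deltas": [[[0,0,0],0],[[0,0,0],0],[[0,0,0],0],[[0,0,0],0],[[0,0,0],0]], "gripper": 0.3}}

```text
time_s: 7.4
eef_pos: [0.4997, 0.1115, 0.0714]
eef_rot: [0.004, 0.999, 0.031, 0.023]
wrist_force: [1.1, 0.6, -0.6]
opening: 0.299
```

Run:
```python
from h import *
shot("side","s7",(210,120,290,230),7)
a=cv2.imread("pics/s6.png");b=cv2.imread("pics/s7.png");cv2.imwrite("pics/s67.png",cv2.resize(np.hstack([a,b]),None,fx=.7,fy=.7))
```

```text
(no output)
```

View pics/s67.png

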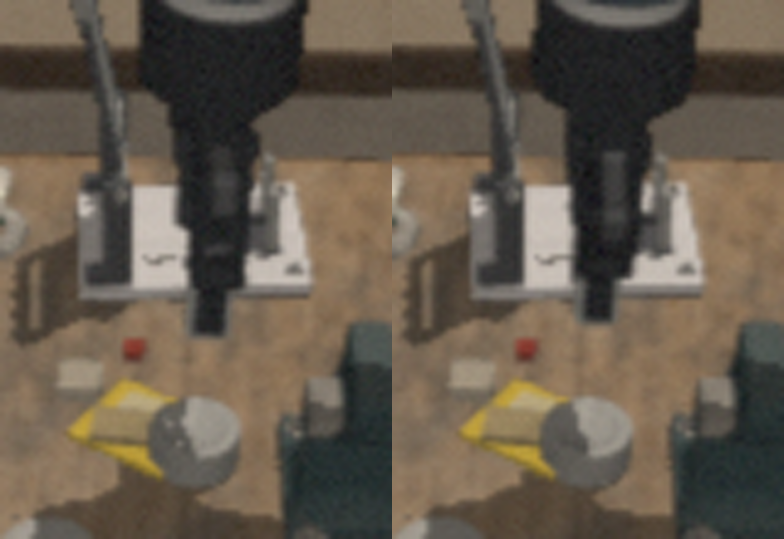

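Run:
```python
from h import *
s=camera("side");t=camera("top")
for y in(-.117,-.0823,-.047): print("bar",proj(s,[.576,y,.2236]),proj(t,[.576,y,.2236]))
o=get_obs();print(o["eef_pos"]);w,x,y,z=o["eef_rot"];Rm=R.from_quat([x,y,z,w]).as_matrix();print(Rm.round(3))
p=o["eef_pos"]
for n,l in(("tip",[0,0,0]),("tip+y",[0,-.0127,-.011]),("grasp",[0,0,-.019]),("body",[0,0,-.073]),("b1",[.038,0,-.073]),("b2",[-.038,0,-.073]),("z-.2",[0,0,-.2])): print(n,(proj(s,p+Rm@np.array(l))-[210,120])*4.9+[392,0])
```

```text
bar [223.41390225  95.99071966] [378.98009683 157.16977379]
bar [222.66560372 101.54284872] [362.74049238 156.94512765]
bar [221.86265434 107.50046905] [346.23105659 156.71674886]
[0.49995584 0.11155295 0.07171677]
[[ 0.997  0.063  0.047]
 [ 0.063 -0.998 -0.007]
 [ 0.046  0.01  -0.999]]
tip [586.77904346 351.34397102]
tip+y [589.65711283 350.27030563]
grasp [589.2185059  322.46679427]
body [596.50997134 236.15395244]
b1 [519.37563886 234.614314  ]
b2 [673.06934055 237.68211434]
z-.2 [616.07248379   4.58239023]
```

Emit:
{"name": "drive_tool", "arguments": {"deltas": [[[0.001,0,-0.01],0],[[0,0,-0.02],0],[[0,0,-0.02],0],[[0,0,-0.01],0],[[0,0,-0.005],0],[[0,0,-0.003],0]], "gripper": 1}}

```text
time_s: 8.15
eef_pos: [0.5017, 0.1115, 0.0001]
eef_rot: [0.004, 0.999, 0.031, 0.024]
wrist_force: [-0.4, 0.1, -0.8]
opening: 1.001
```

Emit:
{"name": "drive_tool", "arguments": {"deltas": [[[0,0,0],0],[[0,0,0],0],[[0,0,0],0]], "gripper": 0.5}}

```text
time_s: 8.45
eef_pos: [0.5026, 0.1116, 0.0009]
eef_rot: [0.004, 0.999, 0.031, 0.025]
wrist_force: [0.9, 0.2, 0.0]
opening: 0.517
```

Run:
```python
from h import *
o=get_obs();print(o["eef_pos"],o["wrist_force"],o["torque"],o["opening"])
shot("side","s8",(210,120,290,230),7)
```

```text
[0.50257404 0.11155149 0.00091969] [0.91518426 0.16870111 0.0338027 ] [0.01455577 0.02341559 0.0417158 ] 0.5166420127429604
```

View pics/s8.png

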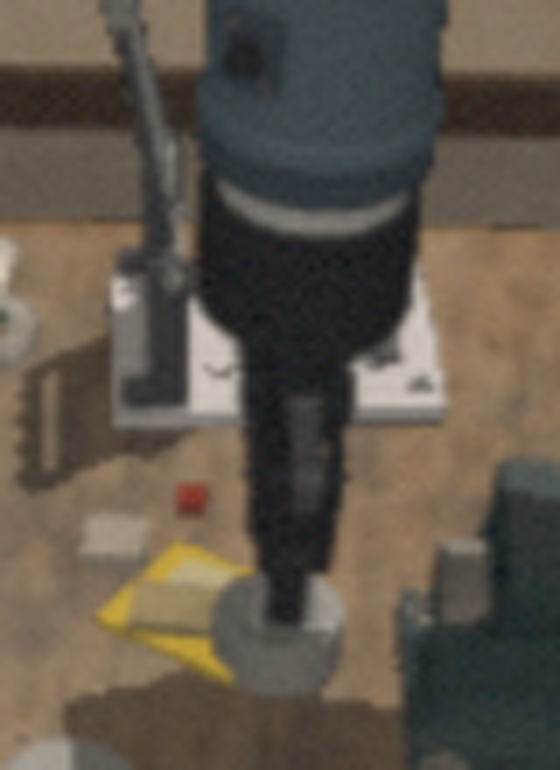

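Run:
```python
from h import *
s=camera("side")
im=cv2.imread("pics/side0.png")
p=np.array([.1687,-.5491,.1969]);w,x,y,z=[-8.46753334e-04,9.88935608e-01,1.48342987e-01,5.98137067e-05]
Rm=R.from_quat([x,y,z,w]).as_matrix()
for l in([0,.042,-.013],[0,-.042,-.013],[0,0,0]): print((proj(s,p+Rm@np.array(l))-[310,0])*8)
cv2.imwrite("pics/g0.png",cv2.resize(im[0:60,310:400],None,fx=8,fy=8,interpolation=cv2.INTER_CUBIC))
```

```text
[211.91425589 381.08973819]
[297.93159502 441.09375197]
[249.02828471 439.3030843 ]
```

View pics/g0.png

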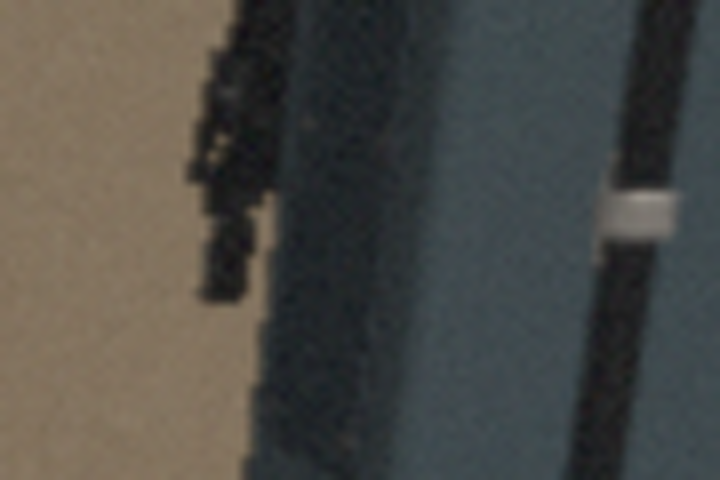

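Emit:
{"name": "drive_tool", "arguments": {"deltas": [[[0,0,0],0]]}}

```text
time_s: 8.65
eef_pos: [0.5029, 0.1116, 0.0013]
eef_rot: [0.004, 0.999, 0.031, 0.025]
wrist_force: [-0.1, -0.1, -0.2]
opening: 0.498
```

Emit:
{"name": "drive_tool", "arguments": {"deltas": [[[-0.001,0,0.002],0],[[-0.001,0,0],0],[[0,0,0],0],[[0,0,-0.01],0]], "gripper": 1}}

```text
time_s: 9.05
eef_pos: [0.5026, 0.1116, -0.0049]
eef_rot: [0.004, 0.999, 0.032, 0.027]
wrist_force: [0.1, -0.1, 0.4]
opening: 1.0
```

Emit:
{"name": "drive_tool", "arguments": {"deltas": [[[0,0,-0.005],0],[[0,0,-0.005],0]]}}

```text
time_s: 9.25
eef_pos: [0.5018, 0.1116, -0.0168]
eef_rot: [0.004, 0.999, 0.031, 0.027]
wrist_force: [0.5, -0.2, -0.5]
opening: 1.006
```

Emit:
{"name": "drive_tool", "arguments": {"deltas": [[[0,0,-0.006],0],[[0,0,-0.004],0]]}}

```text
time_s: 9.45
eef_pos: [0.501, 0.1116, -0.0285]
eef_rot: [0.004, 0.999, 0.031, 0.026]
wrist_force: [0.3, 0.3, 0.2]
opening: 1.002
```

Emit:
{"name": "drive_tool", "arguments": {"deltas": [[[0,0,0],0],[[0,0,0],0],[[0,0,0],0],[[0,0,0],0]], "gripper": 0.4}}

```text
time_s: 9.85
eef_pos: [0.5003, 0.1115, -0.0291]
eef_rot: [0.004, 0.999, 0.032, 0.025]
wrist_force: [0.4, 0.9, -2.3]
opening: 0.561
```

Run:
```python
from h import *
o=get_obs();print(o["eef_pos"],o["wrist_force"],o["torque"],o["opening"])
shot("side","s9",(210,120,290,230),7)
```

```text
[ 0.50027788  0.11148614 -0.02905065] [ 0.4471667   0.91999499 -2.2692493 ] [-0.05208711  0.07033819  0.02881467] 0.5611005446607769
```

View pics/s9.png

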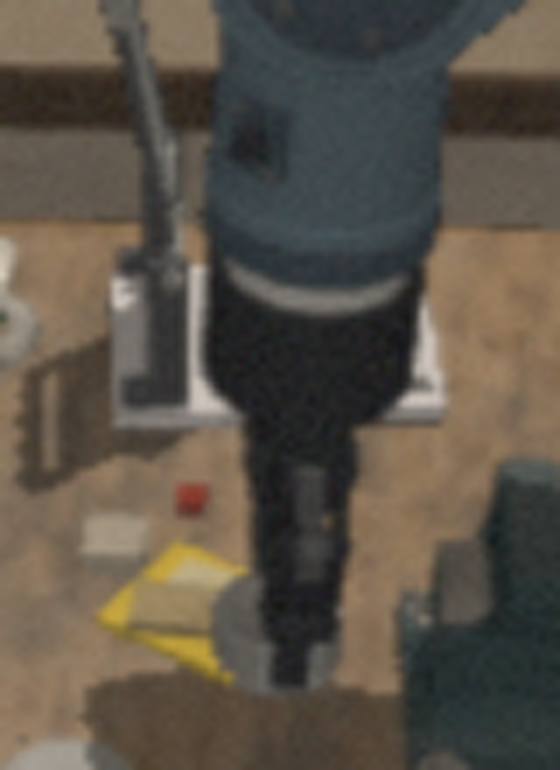

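Emit:
{"name": "drive_tool", "arguments": {"deltas": [[[0,0,0.01],0],[[0,0,0.025],0],[[0,0,0.03],0],[[0,0,0.03],0],[[0,0,0.015],0],[[0,0,0.005],0]], "gripper": 0.3}}

```text
time_s: 10.5
eef_pos: [0.497, 0.1116, 0.0908]
eef_rot: [0.004, 0.999, 0.032, 0.023]
wrist_force: [0.0, -0.0, -2.3]
opening: 0.561
```

Run:
```python
from h import *
o=get_obs();print(o["eef_pos"],o["wrist_force"],o["torque"],o["opening"])
shot("side","s10",(210,80,290,190),7)
```

```text
[0.49701824 0.11160035 0.09084644] [ 0.02345274 -0.01651114 -2.34698455] [ 0.0360397   0.10498437 -0.00549531] 0.560985909581855
```

View pics/s10.png

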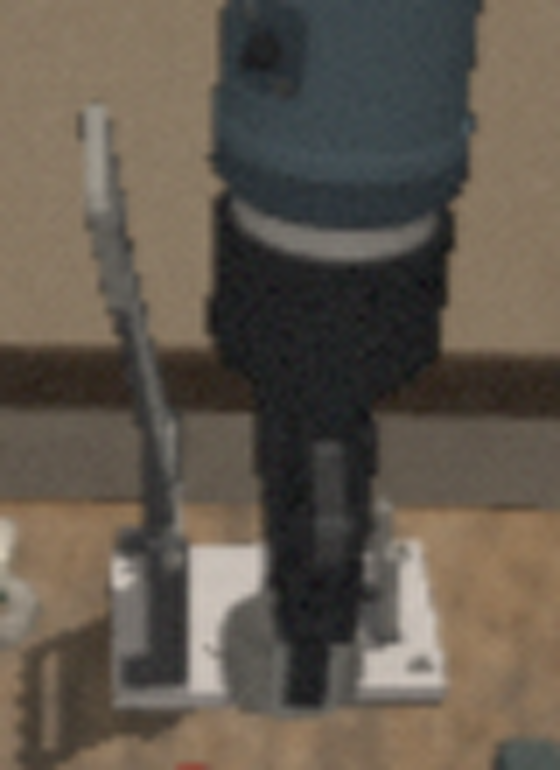

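Emit:
{"name": "drive_tool", "arguments": {"deltas": [[[-0.004,-0.02,0],0],[[-0.004,-0.035,0],0],[[-0.004,-0.04,0],0],[[-0.004,-0.04,0],0],[[-0.002,-0.035,0],0],[[0,-0.015,0],0],[[0,-0.008,0],0]]}}

```text
time_s: 11.25
eef_pos: [0.474, -0.0853, 0.0865]
eef_rot: [0.003, 0.999, 0.034, 0.02]
wrist_force: [0.3, 0.6, -2.3]
opening: 0.559
```

Emit:
{"name": "drive_tool", "arguments": {"deltas": [[[0,0,0],0],[[0,0,0],0]]}}

```text
time_s: 11.45
eef_pos: [0.473, -0.0852, 0.0852]
eef_rot: [0.002, 0.999, 0.033, 0.019]
wrist_force: [-0.2, 0.2, -2.1]
opening: 0.559
```

Run:
```python
from h import *
o=get_obs();print(o["eef_pos"],o["eef_rot"],o["wrist_force"],o["torque"],o["opening"])
shot("side","s11",(190,60,290,200),5);shot("top","t11",(290,110,400,240),5)
```

```text
[ 0.47304525 -0.08524121  0.08522847] [0.00199228 0.99928074 0.03277863 0.01896301] [-0.16227906  0.22688897 -2.14349473] [ 0.04192952  0.0968425  -0.0275587 ] 0.5588192090907009
```

View pics/s11.png

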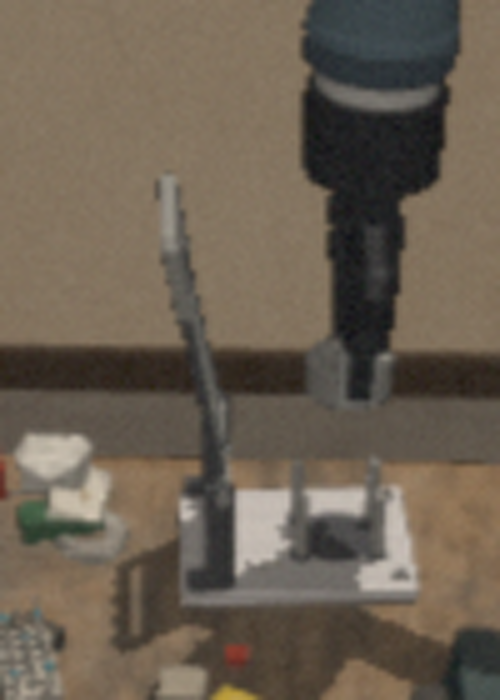

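View pics/t11.png

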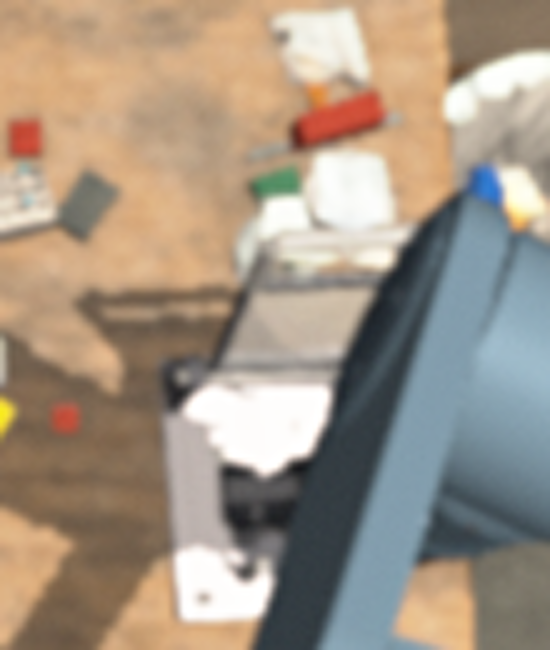

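Emit:
{"name": "drive_tool", "arguments": {"deltas": [[[0.003,-0.002,-0.01],0],[[0.002,-0.001,-0.02],0],[[0,0,-0.014],0],[[0,0,-0.006],0]]}}

```text
time_s: 11.95
eef_pos: [0.4803, -0.0854, 0.0336]
eef_rot: [0.003, 0.999, 0.036, 0.021]
wrist_force: [-0.4, -0.6, -2.7]
opening: 0.561
```

Emit:
{"name": "drive_tool", "arguments": {"deltas": [[[0,0,0],0]]}}

```text
time_s: 12.05
eef_pos: [0.4795, -0.0846, 0.0323]
eef_rot: [0.002, 0.999, 0.036, 0.02]
wrist_force: [0.0, 0.4, -2.7]
opening: 0.56
```

```bash
cat > disc.py <<'E'
from h import *
import sys
# usage: disc.py dz(height of disc centre above TCP) name
dz=float(sys.argv[1]); o=get_obs(); w,x,y,z=o["eef_rot"];Rm=R.from_quat([x,y,z,w]).as_matrix()
print(o["eef_pos"].round(4),"toolz",Rm[:,2].round(4),"yaw",np.arctan2(Rm[1,0],Rm[0,0]).round(4),o["wrist_force"].round(2),o["opening"].round(3))
s=shot("side",sys.argv[2],(220,110,290,180),9)
cs=proj(s,o["eef_pos"]+[.0005,.0004,dz]); print("disc pred crop",((cs-[220,110])*9).round(0))
for a in (40,140,220,320):
    th=np.radians(a)+.064; P=[.4795+.03*np.cos(th),-.0885+.03*np.sin(th),.054]
    print("pin",a,((proj(s,P)-[220,110])*9).round(0))
E
python3 disc.py .040 s12
```

```text
Traceback (most recent call last):
  File "disc.py", line 5, in <module>
    print(o["eef_pos"].round(4),"toolz",Rm[:,2].round(4),"yaw",np.arctan2(Rm[1,0],Rm[0,0]).round(4),o["wrist_force"].round(2),o["opening"].round(3))
                                                                                                                              ^^^^^^^^^^^^^^^^^^
AttributeError: 'float' object has no attribute 'round'
```

```bash
sed -i 's/o\["opening"\].round(3)/round(o["opening"],3)/' disc.py; python3 disc.py .040 s12
```

```text
[ 0.4795 -0.0846  0.0323] toolz [ 0.0396 -0.0027 -0.9992] yaw 0.0728 [ 0.02  0.37 -2.7 ] 0.56
disc pred crop [331. 362.]
pin 40 [265. 435.]
pin 140 [406. 433.]
pin 220 [395. 369.]
pin 320 [258. 371.]
```

View pics/s12.png

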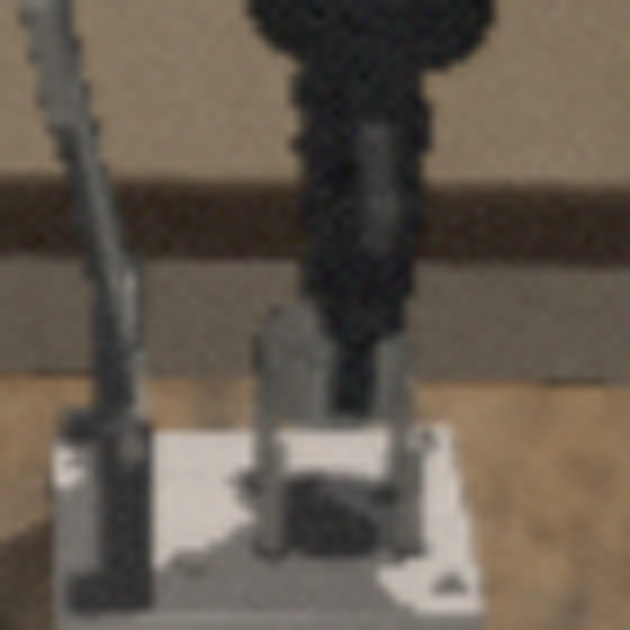

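Emit:
{"name": "drive_tool", "arguments": {"deltas": [[[-0.0005,-0.004,0],-0.008],[[0,-0.002,0],0]]}}

```text
time_s: 12.3
eef_pos: [0.4799, -0.0908, 0.0336]
eef_rot: [0.003, 0.999, 0.033, 0.021]
wrist_force: [-0.2, 0.1, -1.8]
opening: 0.554
```

Emit:
{"name": "drive_tool", "arguments": {"deltas": [[[0,0,0],0]]}}

```text
time_s: 12.4
eef_pos: [0.4805, -0.0914, 0.0342]
eef_rot: [0.003, 0.999, 0.032, 0.021]
wrist_force: [1.5, -0.3, -2.9]
opening: 0.556
```

Emit:
{"name": "drive_tool", "arguments": {"deltas": [[[-0.0017,0.0025,-0.004],0],[[0,0,-0.004],0]]}}

```text
time_s: 12.6
eef_pos: [0.4798, -0.0895, 0.0271]
eef_rot: [0.004, 0.999, 0.032, 0.023]
wrist_force: [-0.4, 0.4, -2.7]
opening: 0.56
```

Emit:
{"name": "drive_tool", "arguments": {"deltas": [[[0,0,-0.003],0]]}}

```text
time_s: 12.7
eef_pos: [0.4797, -0.0895, 0.0239]
eef_rot: [0.004, 0.999, 0.032, 0.023]
wrist_force: [0.5, -0.4, -2.3]
opening: 0.56
```

Emit:
{"name": "drive_tool", "arguments": {"deltas": [[[-0.0009,0.0007,-0.001],0],[[0,0,-0.004],0],[[0,0,-0.004],0]]}}

```text
time_s: 13.0
eef_pos: [0.4784, -0.0884, 0.0139]
eef_rot: [0.003, 0.999, 0.032, 0.022]
wrist_force: [0.3, -0.3, -2.5]
opening: 0.562
```

Emit:
{"name": "drive_tool", "arguments": {"deltas": [[[0,0,-0.004],0]]}}

```text
time_s: 13.1
eef_pos: [0.4783, -0.0883, 0.0094]
eef_rot: [0.003, 0.999, 0.032, 0.022]
wrist_force: [-0.2, 0.6, -2.0]
opening: 0.559
```

Emit:
{"name": "drive_tool", "arguments": {"deltas": [[[0,0,-0.006],0],[[0,0,-0.006],0],[[0,0,-0.005],0],[[0,0,-0.004],0]]}}

```text
time_s: 13.5
eef_pos: [0.4781, -0.0883, -0.0138]
eef_rot: [0.003, 0.999, 0.032, 0.022]
wrist_force: [-1.1, -0.3, -1.7]
opening: 0.565
```

Emit:
{"name": "drive_tool", "arguments": {"deltas": [[[0,0,-0.003],0],[[0,0,-0.0015],0]]}}

```text
time_s: 13.7
eef_pos: [0.4778, -0.0882, -0.0192]
eef_rot: [0.003, 0.999, 0.032, 0.022]
wrist_force: [-7.4, 1.9, 19.9]
opening: 0.56
```

Contact with the floor at the expected height; release.

Emit:
{"name": "drive_tool", "arguments": {"deltas": [[[0,0,0.0005],0],[[0,0,0],0],[[0,0,0],0]], "gripper": 0.75}}

```text
time_s: 14.0
eef_pos: [0.4791, -0.0888, -0.0179]
eef_rot: [0.004, 0.999, 0.032, 0.023]
wrist_force: [-0.0, -0.3, -0.2]
opening: 0.75
```

```bash
python3 disc.py .040 s13
```

```text
[ 0.4791 -0.0888 -0.0179] toolz [ 0.0454 -0.0058 -0.999 ] yaw 0.0645 [-0.05 -0.33 -0.24] 0.75
disc pred crop [328. 482.]
pin 40 [265. 435.]
pin 140 [406. 433.]
pin 220 [395. 369.]
pin 320 [258. 371.]
```

View pics/s13.png

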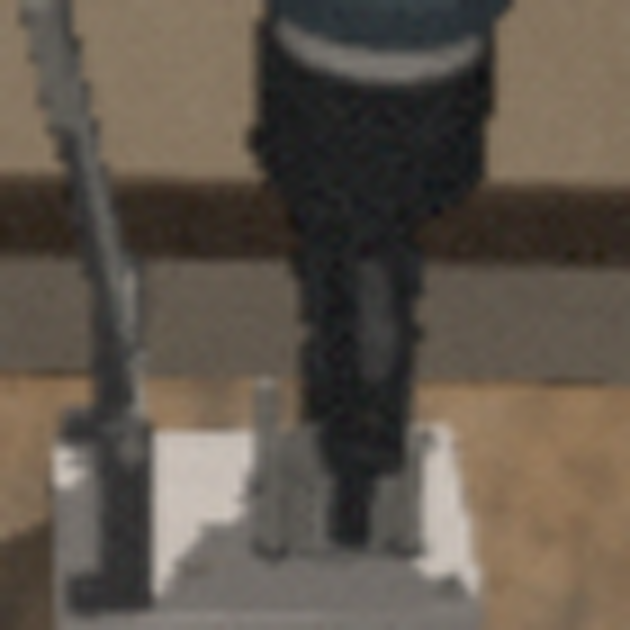

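Emit:
{"name": "drive_tool", "arguments": {"deltas": [[[0,0,0.01],0],[[0,0,0.03],0],[[0,0,0.04],0],[[0,0,0.04],0],[[0,0.015,0.02],0],[[0,0.035,0.005],0],[[0.01,0.04,0],0],[[0.015,0.04,0],0],[[0.02,0.04,0],0],[[0.02,0.04,0],0]]}}

```text
time_s: 15.05
eef_pos: [0.5463, 0.1238, 0.1448]
eef_rot: [0.006, 0.999, 0.027, 0.029]
wrist_force: [1.1, -1.1, -0.0]
opening: 0.75
```

Emit:
{"name": "drive_tool", "arguments": {"deltas": [[[0.02,0.04,0],0],[[0.008,0.025,0],0],[[0.003,0.01,0],0],[[0,0,0],0]], "gripper": 1}}

```text
time_s: 15.45
eef_pos: [0.5799, 0.2075, 0.149]
eef_rot: [0.005, 0.999, 0.03, 0.032]
wrist_force: [-0.3, -0.3, -0.3]
opening: 0.999
```

Run:
```python
from h import *
o=get_obs();print(o["eef_pos"],o["eef_rot"])
s=shot("side","s14",(190,100,290,230),6);t=shot("top","t14",(300,130,400,250),6)
```

```text
[0.57990975 0.20746467 0.14899809] [0.00491755 0.99901064 0.03026363 0.03221285]
```

View pics/s14.png

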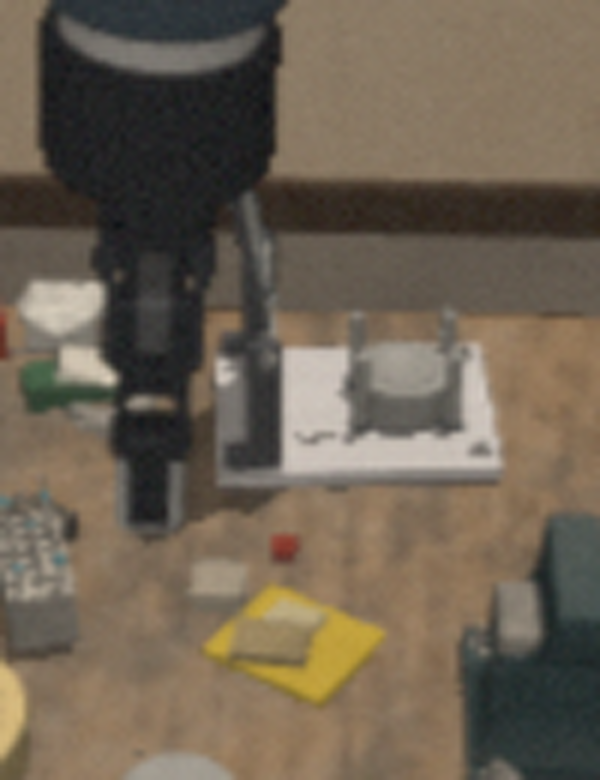

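View pics/t14.png

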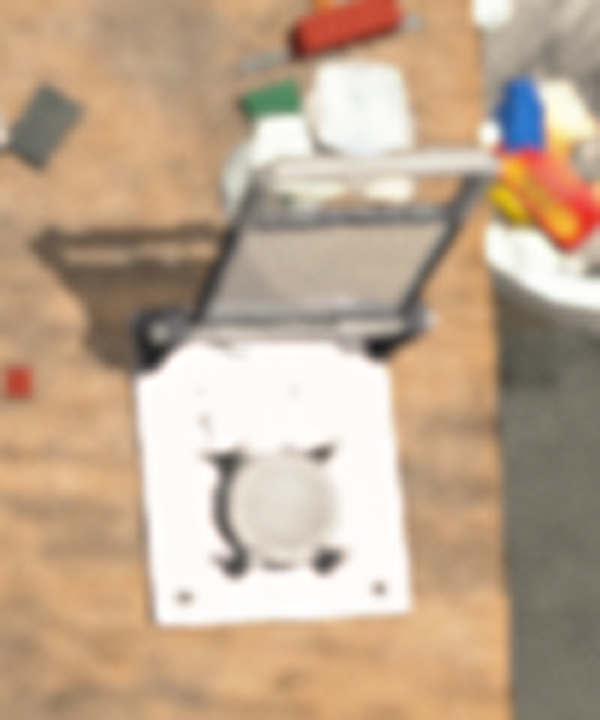

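Emit:
{"name": "drive_tool", "arguments": {"deltas": [[[-0.004,-0.008,-0.02],0],[[0,-0.001,-0.035],0],[[0,0,-0.035],0],[[0,0,-0.03],0],[[0,0,-0.015],0],[[0,0,-0.008],0]]}}

```text
time_s: 16.15
eef_pos: [0.5764, 0.1867, 0.0067]
eef_rot: [0.006, 0.999, 0.024, 0.035]
wrist_force: [0.4, -0.0, 0.1]
opening: 0.996
```

Emit:
{"name": "drive_tool", "arguments": {"deltas": [[[0,0,0],0]]}}

```text
time_s: 16.25
eef_pos: [0.5756, 0.1856, 0.006]
eef_rot: [0.006, 0.999, 0.024, 0.034]
wrist_force: [0.3, -0.2, -0.3]
opening: 0.996
```

Emit:
{"name": "drive_tool", "arguments": {"deltas": [[[0,0.006,0],0.008],[[0,0.004,0],0.006],[[0,0.001,0],0]]}}

```text
time_s: 16.55
eef_pos: [0.5786, 0.1973, 0.0099]
eef_rot: [0.006, 0.999, 0.031, 0.037]
wrist_force: [-0.3, -0.5, 0.3]
opening: 1.002
```

Emit:
{"name": "drive_tool", "arguments": {"deltas": [[[0,0,-0.004],0]]}}

```text
time_s: 16.65
eef_pos: [0.58, 0.1981, 0.0075]
eef_rot: [0.006, 0.999, 0.031, 0.039]
wrist_force: [0.4, -0.2, -0.2]
opening: 0.999
```

Emit:
{"name": "drive_tool", "arguments": {"deltas": [[[-0.004,0,-0.008],0],[[0,0,-0.01],0],[[0,0,-0.008],0],[[0,0,-0.005],0]]}}

```text
time_s: 17.05
eef_pos: [0.5757, 0.1986, -0.0254]
eef_rot: [0.005, 0.999, 0.032, 0.04]
wrist_force: [0.4, 0.8, 0.0]
opening: 1.0
```

Emit:
{"name": "drive_tool", "arguments": {"deltas": [[[0,0,-0.003],0]]}}

```text
time_s: 17.15
eef_pos: [0.5751, 0.1984, -0.0296]
eef_rot: [0.006, 0.999, 0.032, 0.039]
wrist_force: [-0.8, -0.4, 0.8]
opening: 1.001
```

Emit:
{"name": "drive_tool", "arguments": {"deltas": [[[0,0,0],0],[[0,0,0],0],[[0,0,0],0],[[0,0,0],0]], "gripper": 0.3}}

```text
time_s: 17.55
eef_pos: [0.575, 0.1984, -0.0298]
eef_rot: [0.005, 0.999, 0.032, 0.038]
wrist_force: [-0.5, -0.6, -2.5]
opening: 0.55
```

Run:
```python
from h import *
o=get_obs();print(o["eef_pos"],o["eef_rot"],o["wrist_force"],o["opening"])
s=shot("side","s15",(180,160,270,260),7)
print((proj(s,[.5752,.1984,.014])-[180,160])*7)
```

```text
[ 0.57495107  0.19842486 -0.02983836] [0.00548907 0.99875058 0.03160473 0.03831823] [-0.50300913 -0.61596551 -2.54751596] 0.5496527884115908
[269.71707424 500.99805146]
```

View pics/s15.png

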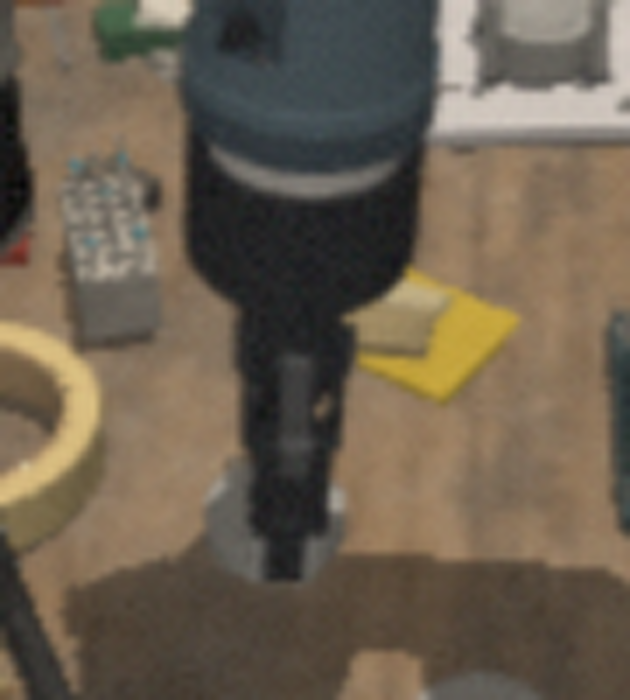

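Run:
```python
from h import *
z=np.load("c0.npz"); S=z["s"]; s=camera("side")
g=cv2.cvtColor(S,cv2.COLOR_RGB2HSV)
cv2.imwrite("pics/sat.png",cv2.resize(g[190:290,195:275,1],None,fx=7,fy=7,interpolation=cv2.INTER_NEAREST))
m=(g[...,1]<45).astype(np.uint8)*255
for nm,(u,v),P,h in (("body",(250,210),(.5005,.1121),.022),("spacer",(219,235),(.5752,.1984),.014),("top",(248,265),(.5032,.2938),.008)):
    mm=np.zeros_like(m); mm[v-17:v+18,u-17:u+18]=m[v-17:v+18,u-17:u+18]
    c=max(cv2.findContours(mm,0,1)[0],key=cv2.contourArea); x,y,w,hh=cv2.boundingRect(c)
    # predicted silhouette
    a=np.linspace(0,2*np.pi,90); Q=np.array([proj(s,[P[0]+.025*np.cos(t),P[1]+.025*np.sin(t),zz]) for t in a for zz in(0,h)])
    M=cv2.moments(c); print(nm,"seen",x,x+w,y,y+hh,(M["m10"]/M["m00"]+.0),"pred",Q.min(0).round(1),Q.max(0).round(1))
```

```text
body seen 241 259 201 220 249.45625 pred [239.6 200.6] [258.7 219.3]
spacer seen 209 229 226 243 218.8273092369478 pred [208.3 224.6] [228.8 242.9]
top seen 238 260 256 275 248.20840431572967 pred [236.5 255.2] [258.5 274.4]
```

Emit:
{"name": "drive_tool", "arguments": {"deltas": [[[0,0,0.01],0],[[0,0,0.025],0],[[0,0,0.04],0],[[0,0,0.04],0],[[-0.005,-0.01,0.03],0],[[-0.015,-0.03,0.01],0],[[-0.02,-0.04,0],0],[[-0.02,-0.04,0],0],[[-0.02,-0.04,0],0],[[-0.01,-0.04,0],0]]}}

```text
time_s: 18.65
eef_pos: [0.4808, -0.0035, 0.1372]
eef_rot: [0.006, 0.998, 0.036, 0.042]
wrist_force: [0.8, -0.5, -1.1]
opening: 0.551
```

Emit:
{"name": "drive_tool", "arguments": {"deltas": [[[-0.004,-0.035,0],0],[[0,-0.02,0],0],[[0,-0.01,0],0],[[0,-0.003,0],0]]}}

```text
time_s: 19.05
eef_pos: [0.4749, -0.0782, 0.1404]
eef_rot: [0.008, 0.998, 0.034, 0.043]
wrist_force: [-0.3, -0.2, -1.7]
opening: 0.552
```

```bash
python3 disc.py .037 s16
```

```text
[ 0.4749 -0.0782  0.1404] toolz [ 0.0872 -0.0126 -0.9961] yaw 0.0679 [-0.33 -0.22 -1.7 ] 0.552
disc pred crop [357.  79.]
pin 40 [265. 435.]
pin 140 [406. 433.]
pin 220 [395. 369.]
pin 320 [258. 371.]
```

View pics/s16.png

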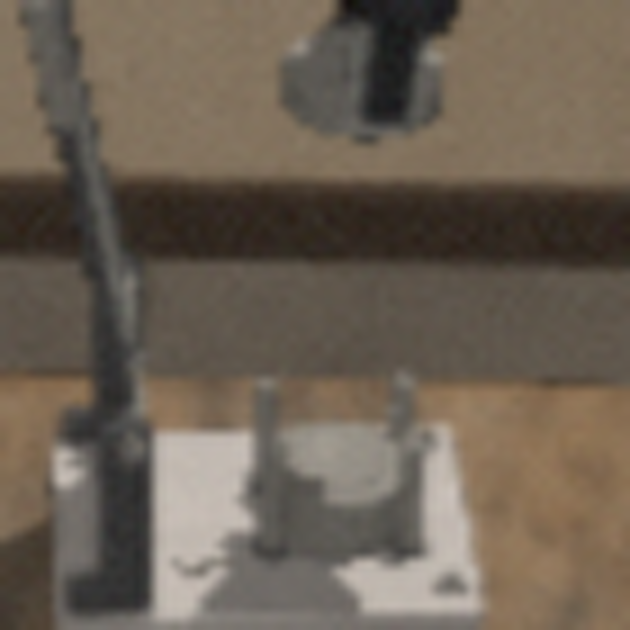

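Emit:
{"name": "drive_tool", "arguments": {"deltas": [[[0.002,-0.003,-0.01],0],[[0.002,-0.003,-0.025],0],[[0.001,-0.001,-0.03],0],[[0,0,-0.02],0],[[0,0,-0.01],0],[[0,0,-0.005],0]]}}

```text
time_s: 19.7
eef_pos: [0.4817, -0.0796, 0.0357]
eef_rot: [0.007, 0.998, 0.038, 0.044]
wrist_force: [0.1, 0.4, -2.2]
opening: 0.556
```

Emit:
{"name": "drive_tool", "arguments": {"deltas": [[[0,0,0],0]]}}

```text
time_s: 19.8
eef_pos: [0.4812, -0.0788, 0.0349]
eef_rot: [0.007, 0.998, 0.038, 0.044]
wrist_force: [0.0, -0.4, -2.6]
opening: 0.551
```

```bash
python3 disc.py .037 s17
```

```text
[ 0.4812 -0.0788  0.0349] toolz [ 0.0877 -0.0104 -0.9961] yaw 0.0772 [ 0.01 -0.42 -2.61] 0.551
disc pred crop [326. 372.]
pin 40 [265. 435.]
pin 140 [406. 433.]
pin 220 [395. 369.]
pin 320 [258. 371.]
```

View pics/s17.png

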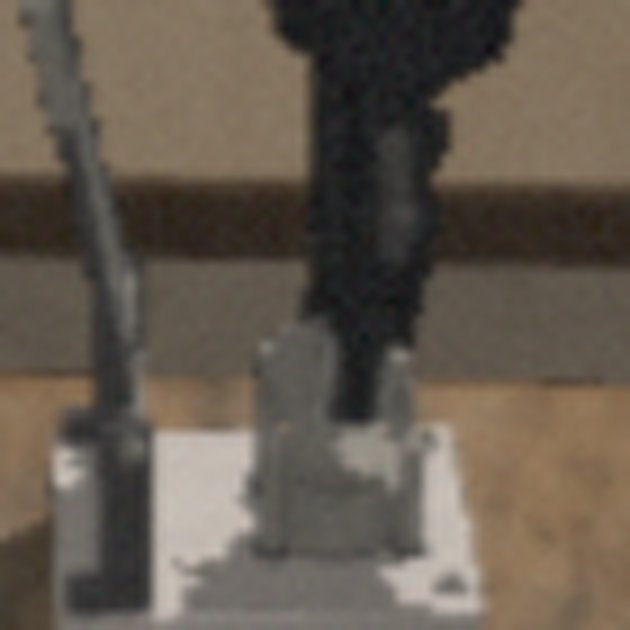

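Emit:
{"name": "drive_tool", "arguments": {"deltas": [[[0,-0.005,0],-0.008],[[0,-0.003,0],-0.004],[[0,-0.001,0],0]]}}

```text
time_s: 20.15
eef_pos: [0.4837, -0.0894, 0.038]
eef_rot: [0.008, 0.998, 0.032, 0.046]
wrist_force: [0.8, 0.8, -2.0]
opening: 0.552
```

Emit:
{"name": "drive_tool", "arguments": {"deltas": [[[0,0,-0.002],0]]}}

```text
time_s: 20.25
eef_pos: [0.4845, -0.0901, 0.0368]
eef_rot: [0.009, 0.998, 0.032, 0.047]
wrist_force: [-0.8, 0.5, -1.4]
opening: 0.555
```

Emit:
{"name": "drive_tool", "arguments": {"deltas": [[[-0.003,0.001,-0.004],0],[[-0.001,0,-0.004],0]]}}

```text
time_s: 20.45
eef_pos: [0.481, -0.0896, 0.0291]
eef_rot: [0.009, 0.998, 0.032, 0.048]
wrist_force: [0.2, -0.2, -1.4]
opening: 0.549
```

Emit:
{"name": "drive_tool", "arguments": {"deltas": [[[0,0.0,-0.003],0]]}}

```text
time_s: 20.55
eef_pos: [0.4805, -0.0894, 0.0256]
eef_rot: [0.009, 0.998, 0.032, 0.048]
wrist_force: [0.1, 0.1, -1.7]
opening: 0.551
```

```bash
python3 disc.py .037 s18
```

```text
[ 0.4805 -0.0894  0.0256] toolz [ 0.0959 -0.0155 -0.9953] yaw 0.0642 [ 0.07  0.11 -1.68] 0.551
disc pred crop [327. 379.]
pin 40 [265. 435.]
pin 140 [406. 433.]
pin 220 [395. 369.]
pin 320 [258. 371.]
```

View pics/s18.png

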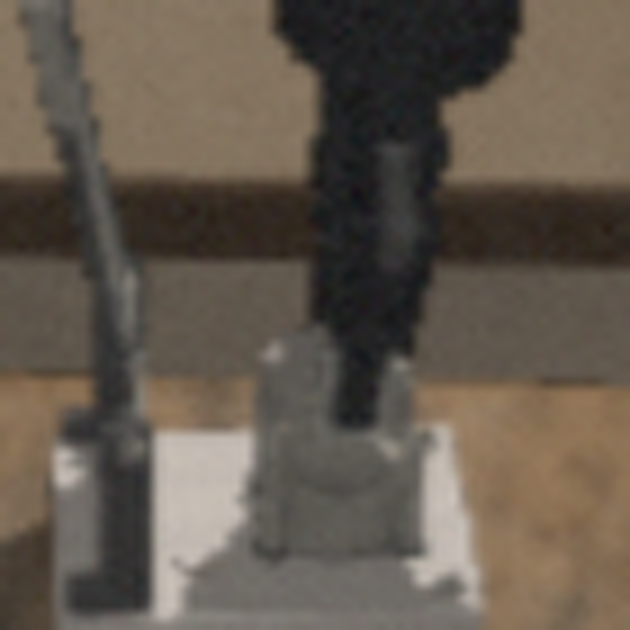

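Emit:
{"name": "drive_tool", "arguments": {"deltas": [[[0.0012,0.0006,-0.003],0],[[0.0003,0,-0.004],0],[[0.0003,0,-0.004],0]]}}

```text
time_s: 20.9
eef_pos: [0.4803, -0.0882, 0.0134]
eef_rot: [0.009, 0.998, 0.032, 0.045]
wrist_force: [-5.7, -4.2, -1.9]
opening: 0.548
```

Emit:
{"name": "drive_tool", "arguments": {"deltas": [[[0.0002,0,-0.003],0]]}}

```text
time_s: 21.0
eef_pos: [0.4796, -0.0882, 0.0097]
eef_rot: [0.009, 0.998, 0.032, 0.044]
wrist_force: [-2.4, -1.3, 1.5]
opening: 0.555
```

Emit:
{"name": "drive_tool", "arguments": {"deltas": [[[0,-0.0003,-0.003],0],[[0,0,-0.002],0]]}}

```text
time_s: 21.2
eef_pos: [0.4795, -0.0883, 0.0038]
eef_rot: [0.008, 0.998, 0.032, 0.044]
wrist_force: [-1.8, -0.2, -1.2]
opening: 0.552
```

Emit:
{"name": "drive_tool", "arguments": {"deltas": [[[0,0,-0.0015],0]]}}

```text
time_s: 21.3
eef_pos: [0.4797, -0.0882, 0.0021]
eef_rot: [0.008, 0.998, 0.032, 0.044]
wrist_force: [-2.1, 0.2, 6.1]
opening: 0.551
```

Contact at the expected height; release.

Emit:
{"name": "drive_tool", "arguments": {"deltas": [[[0,0,0],0],[[0,0,0],0],[[0,0,0],0]], "gripper": 0.75}}

```text
time_s: 21.6
eef_pos: [0.4812, -0.0887, 0.0026]
eef_rot: [0.009, 0.998, 0.032, 0.046]
wrist_force: [1.0, -0.2, 0.2]
opening: 0.752
```

Emit:
{"name": "drive_tool", "arguments": {"deltas": [[[0,0,0.02],0],[[0,0,0.04],0],[[0,0,0.04],0],[[0,0,0.03],0]]}}

```text
time_s: 22.0
eef_pos: [0.4775, -0.0868, 0.1328]
eef_rot: [0.007, 0.999, 0.032, 0.042]
wrist_force: [0.3, -1.4, 1.0]
opening: 0.748
```

```bash
python3 disc.py .037 s19
```

```text
[ 0.4775 -0.0868  0.1328] toolz [ 0.0838 -0.0106 -0.9964] yaw 0.0644 [ 0.33 -1.38  0.95] 0.748
disc pred crop [348.  88.]
pin 40 [265. 435.]
pin 140 [406. 433.]
pin 220 [395. 369.]
pin 320 [258. 371.]
```

View pics/s19.png

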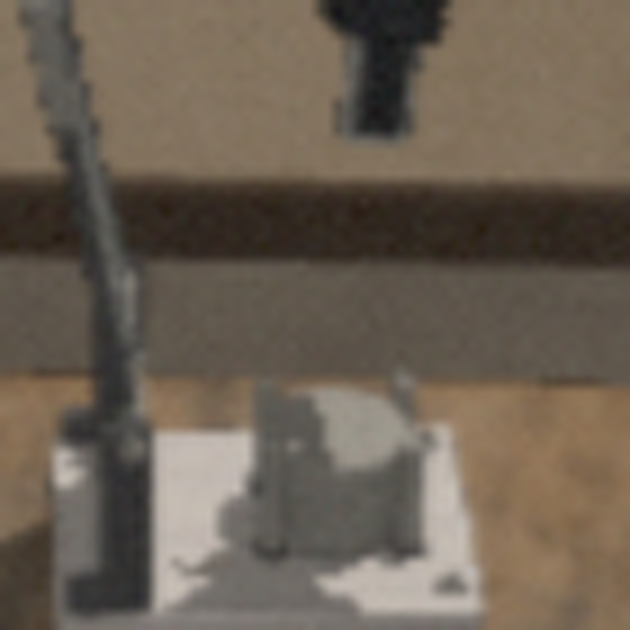

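Run:
```python
from h import *
s=camera("side")
for (u,v,y0) in ((180+283/7,160+580/7,.1984),(210+292/7,120+685/7,.1115)):
  for dy in (.025,.03,.035):
    e,d=ray(s,u,v); k=(y0+dy-e[1])/d[1]; print(dy,(e+k*d).round(4))
# refine top disc from saved top view + side
z=np.load("c0.npz");t=camera("top")
f=z["t"].astype(float); g=cv2.cvtColor(z["t"],cv2.COLOR_RGB2HSV)[...,1].astype(float)
# weighted centroid on saturation deficit around top disc & others
for nm,(u,v),h in(("body",(269,205),.022),("spacer",(237,178),.014),("top",(200,204),.008)):
  sub=g[v-13:v+14,u-13:u+14]; 
  w=np.clip((90-sub)/60,0,1); yy,xx=np.mgrid[-13:14,-13:14]; w[np.hypot(xx,yy)>11.5]=0
  c=(u+(w*xx).sum()/w.sum(),v+(w*yy).sum()/w.sum()); print(nm,c,onz(t,*c,h).round(4),"area diam mm",2*np.sqrt(w.sum()/np.pi)*(1.054-h)/401.3*1e3)
```

```text
0.025 [5.694e-01 2.234e-01 4.000e-04]
0.03 [0.5689 0.2284 0.0056]
0.035 [0.5684 0.2334 0.0109]
0.025 [0.4935 0.1365 0.0048]
0.03 [0.4936 0.1415 0.0094]
0.035 [0.4937 0.1465 0.014 ]
body (np.float64(268.8773244674856), np.float64(205.3268342161614)) [0.5005 0.1122 0.022 ] area diam mm 49.90455763665084
spacer (np.float64(236.55311291904678), np.float64(177.57902025272634)) [0.5752 0.1986 0.014 ] area diam mm 49.6998896914121
top (np.float64(200.027412972415), np.float64(204.2717784022481)) [0.5029 0.2937 0.008 ] area diam mm 50.13925107969546
```

Emit:
{"name": "drive_tool", "arguments": {"deltas": [[[0,0.02,0],0],[[0.002,0.04,0],0],[[0.004,0.045,0],0],[[0.004,0.045,0],0],[[0.004,0.045,0],0],[[0.004,0.045,0],0],[[0.004,0.045,0],0],[[0.004,0.035,0],0],[[0.002,0.025,0],0],[[0,0.012,0],0]], "gripper": 1}}

```text
time_s: 23.15
eef_pos: [0.4989, 0.2808, 0.12]
eef_rot: [0.009, 0.999, 0.029, 0.036]
wrist_force: [0.2, -0.5, -0.4]
opening: 0.997
```

Emit:
{"name": "drive_tool", "arguments": {"deltas": [[[0,0.005,-0.005],0],[[0,0,-0.02],0]]}}

```text
time_s: 23.35
eef_pos: [0.4996, 0.2872, 0.0947]
eef_rot: [0.008, 0.999, 0.03, 0.038]
wrist_force: [0.1, -0.6, 0.1]
opening: 0.997
```

Emit:
{"name": "drive_tool", "arguments": {"deltas": [[[0.004,0.003,-0.02],0.004],[[0.003,0.002,-0.025],0],[[0.001,0,-0.025],0],[[0,0,-0.015],0],[[0,0,-0.008],0]]}}

```text
time_s: 23.85
eef_pos: [0.5045, 0.2851, -0.0075]
eef_rot: [0.01, 0.999, 0.03, 0.034]
wrist_force: [-0.1, -0.3, -0.6]
opening: 0.997
```

Emit:
{"name": "drive_tool", "arguments": {"deltas": [[[0,0,-0.004],0]]}}

```text
time_s: 23.95
eef_pos: [0.5037, 0.2838, -0.0129]
eef_rot: [0.011, 0.999, 0.029, 0.033]
wrist_force: [0.6, -0.1, -0.5]
opening: 1.003
```

Run:
```python
from h import *
o=get_obs();print(o["eef_pos"],o["eef_rot"],o["wrist_force"],o["opening"])
s=shot("side","s20",(205,190,295,290),7)
print((proj(s,[.5029,.2937,.008])-[205,190])*7)
```

```text
[ 0.50367722  0.28375175 -0.01294395] [0.01075569 0.99898255 0.02915444 0.03268321] [ 0.5555976  -0.06326527 -0.49553735] 1.0033387615401004
[298.21469671 514.11600952]
```

View pics/s20.png

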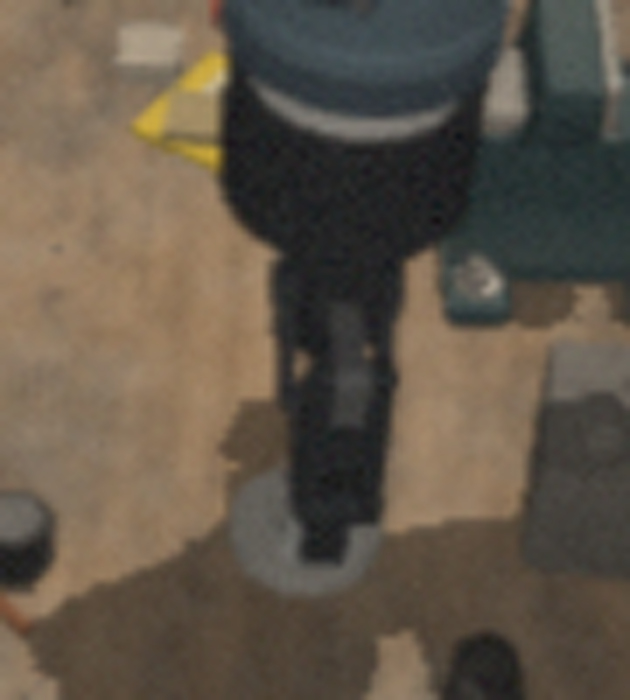

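Emit:
{"name": "drive_tool", "arguments": {"deltas": [[[0.003,0.005,0.002],0.004],[[0.002,0.003,0.001],0],[[0,0.001,0],0]]}}

```text
time_s: 24.3
eef_pos: [0.5105, 0.2932, -0.008]
eef_rot: [0.01, 0.999, 0.031, 0.034]
wrist_force: [-0.0, 0.8, -0.3]
opening: 0.997
```

Emit:
{"name": "drive_tool", "arguments": {"deltas": [[[0,0,-0.003],0]]}}

```text
time_s: 24.4
eef_pos: [0.5116, 0.2939, -0.0098]
eef_rot: [0.01, 0.999, 0.031, 0.035]
wrist_force: [0.7, -0.5, -0.1]
opening: 0.999
```

Emit:
{"name": "drive_tool", "arguments": {"deltas": [[[-0.004,-0.0005,-0.006],0],[[0,0,-0.006],0],[[0,0,-0.005],0]]}}

```text
time_s: 24.7
eef_pos: [0.5079, 0.294, -0.0269]
eef_rot: [0.01, 0.999, 0.031, 0.036]
wrist_force: [-0.2, 0.3, -0.7]
opening: 1.0
```

Emit:
{"name": "drive_tool", "arguments": {"deltas": [[[0,0,-0.003],0]]}}

```text
time_s: 24.8
eef_pos: [0.5073, 0.2938, -0.0309]
eef_rot: [0.01, 0.999, 0.031, 0.036]
wrist_force: [0.2, 0.3, -0.4]
opening: 0.999
```

Emit:
{"name": "drive_tool", "arguments": {"deltas": [[[0,0,0],0],[[0,0,0],0],[[0,0,0],0],[[0,0,0],0]], "gripper": 0.3}}

```text
time_s: 25.2
eef_pos: [0.5067, 0.2937, -0.0312]
eef_rot: [0.01, 0.999, 0.031, 0.035]
wrist_force: [0.2, -0.4, -0.4]
opening: 0.543
```

Run:
```python
from h import *
o=get_obs();print(o["eef_pos"],o["eef_rot"],o["wrist_force"],o["opening"])
s=shot("side","s21",(205,190,295,290),7)
```

```text
[ 0.50674755  0.29371141 -0.03122966] [0.00994902 0.99885127 0.03133285 0.03486273] [ 0.19592361 -0.44399175 -0.37973832] 0.5428652377093868
```

View pics/s21.png

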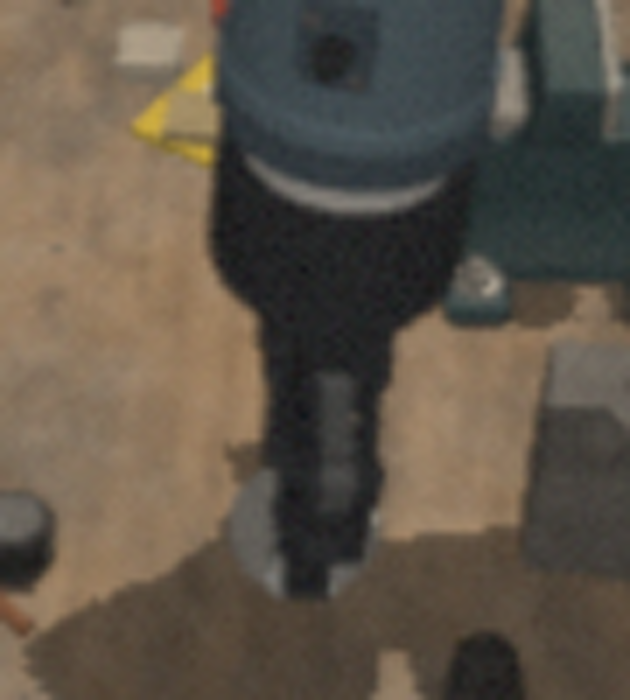

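Emit:
{"name": "drive_tool", "arguments": {"deltas": [[[0,0,0.01],0],[[0,0,0.03],0],[[0,0,0.04],0],[[0,0,0.04],0],[[-0.002,-0.02,0.025],0],[[-0.004,-0.04,0.005],0],[[-0.004,-0.045,0],0],[[-0.004,-0.045,0],0],[[-0.004,-0.045,0],0],[[-0.003,-0.045,0],0]]}}

```text
time_s: 26.25
eef_pos: [0.484, 0.0503, 0.1314]
eef_rot: [0.01, 0.999, 0.036, 0.039]
wrist_force: [1.6, -0.6, -0.8]
opening: 0.535
```

Emit:
{"name": "drive_tool", "arguments": {"deltas": [[[-0.003,-0.045,0],0],[[0,-0.035,0],0],[[0,-0.02,0],0],[[0,-0.01,0],0],[[0,-0.004,0],0]]}}

```text
time_s: 26.75
eef_pos: [0.4801, -0.0734, 0.1355]
eef_rot: [0.012, 0.998, 0.033, 0.042]
wrist_force: [0.1, 1.3, -0.8]
opening: 0.538
```

```bash
python3 disc.py .035 s22
```

```text
[ 0.4801 -0.0734  0.1355] toolz [ 0.0846 -0.0207 -0.9962] yaw 0.0676 [ 0.15  1.34 -0.76] 0.538
disc pred crop [340. 107.]
pin 40 [265. 435.]
pin 140 [406. 433.]
pin 220 [395. 369.]
pin 320 [258. 371.]
```

View pics/s22.png

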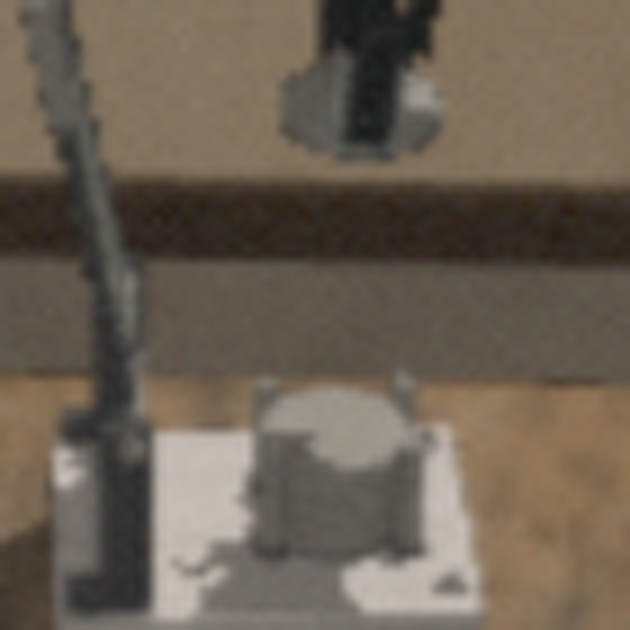

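Emit:
{"name": "drive_tool", "arguments": {"deltas": [[[0.002,-0.006,-0.01],-0.003],[[0.002,-0.006,-0.025],0],[[0,-0.003,-0.03],0],[[0,-0.002,-0.018],0],[[0,-0.002,-0.01],0],[[0,0,-0.004],0]]}}

```text
time_s: 27.4
eef_pos: [0.4855, -0.0879, 0.0338]
eef_rot: [0.012, 0.998, 0.036, 0.043]
wrist_force: [-0.1, -0.7, -0.9]
opening: 0.54
```

Emit:
{"name": "drive_tool", "arguments": {"deltas": [[[0,0,0],0]]}}

```text
time_s: 27.5
eef_pos: [0.4851, -0.0872, 0.0331]
eef_rot: [0.011, 0.998, 0.036, 0.042]
wrist_force: [0.3, -0.5, -1.0]
opening: 0.537
```

Emit:
{"name": "drive_tool", "arguments": {"deltas": [[[0,-0.001,-0.003],-0.005],[[0,0,-0.002],0]]}}

```text
time_s: 27.7
eef_pos: [0.4865, -0.0882, 0.0293]
eef_rot: [0.012, 0.998, 0.034, 0.044]
wrist_force: [0.4, -0.3, -2.1]
opening: 0.539
```

```bash
python3 disc.py .035 s23
python3 - <<'E'
from h import *
s=camera("side");print((proj(s,[.4795,-.0885,.062])-[220,110])*9)
E
```

```text
[ 0.4865 -0.0882  0.0293] toolz [ 0.0879 -0.0208 -0.9959] yaw 0.0692 [ 0.43 -0.29 -2.12] 0.539
disc pred crop [309. 376.]
pin 40 [265. 435.]
pin 140 [406. 433.]
pin 220 [395. 369.]
pin 320 [258. 371.]
[331.79208745 381.21760881]
```

View pics/s23.png

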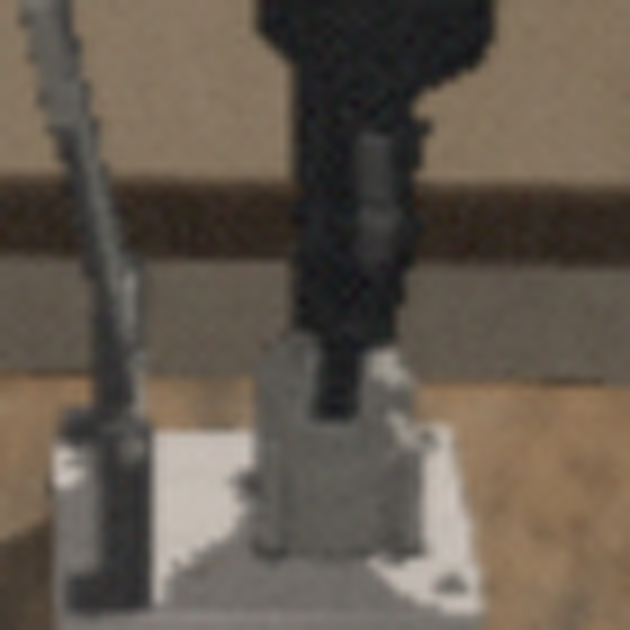

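Emit:
{"name": "drive_tool", "arguments": {"deltas": [[[-0.0018,-0.0004,-0.002],0],[[0,0,-0.003],0]]}}

```text
time_s: 28.0
eef_pos: [0.4854, -0.0891, 0.0252]
eef_rot: [0.012, 0.998, 0.034, 0.045]
wrist_force: [0.2, -0.3, -0.2]
opening: 0.541
```

Emit:
{"name": "drive_tool", "arguments": {"deltas": [[[0,0,-0.002],0]]}}

```text
time_s: 28.1
eef_pos: [0.4855, -0.0892, 0.0232]
eef_rot: [0.013, 0.998, 0.034, 0.045]
wrist_force: [-0.5, 0.5, -1.2]
opening: 0.538
```

Emit:
{"name": "drive_tool", "arguments": {"deltas": [[[-0.001,0.0004,-0.002],0],[[0,0,-0.003],0]]}}

```text
time_s: 28.3
eef_pos: [0.4843, -0.0888, 0.018]
eef_rot: [0.012, 0.998, 0.034, 0.045]
wrist_force: [-2.3, 1.3, 0.4]
opening: 0.537
```

Emit:
{"name": "drive_tool", "arguments": {"deltas": [[[-0.0003,0,-0.0025],0]]}}

```text
time_s: 28.4
eef_pos: [0.4838, -0.0886, 0.0151]
eef_rot: [0.012, 0.998, 0.034, 0.045]
wrist_force: [0.4, 0.5, 1.4]
opening: 0.539
```

Emit:
{"name": "drive_tool", "arguments": {"deltas": [[[0,0,-0.001],0]]}}

```text
time_s: 28.5
eef_pos: [0.484, -0.0886, 0.0146]
eef_rot: [0.012, 0.998, 0.034, 0.045]
wrist_force: [-8.2, 2.6, 19.5]
opening: 0.54
```

Emit:
{"name": "drive_tool", "arguments": {"deltas": [[[0,0,0],0],[[0,0,0],0],[[0,0,0],0]], "gripper": 0.75}}

```text
time_s: 28.8
eef_pos: [0.4848, -0.089, 0.0149]
eef_rot: [0.013, 0.998, 0.034, 0.045]
wrist_force: [0.6, 0.1, -0.5]
opening: 0.748
```

Emit:
{"name": "drive_tool", "arguments": {"deltas": [[[0,0,0.02],0],[[0,0,0.04],0],[[0,0,0.04],0],[[0,0,0.04],0],[[-0.02,0,0.03],0],[[-0.02,0,0.01],0]]}}

```text
time_s: 29.4
eef_pos: [0.4417, -0.088, 0.1988]
eef_rot: [0.012, 0.998, 0.034, 0.043]
wrist_force: [0.2, -0.9, -0.7]
opening: 0.751
```

```bash
python3 disc.py .035 s24
python3 - <<'E'
from h import *
shot("side","s24f")
shot("top","t24f")
E
```

```text
[ 0.4417 -0.088   0.1988] toolz [ 0.0864 -0.0201 -0.9961] yaw 0.0694 [ 0.2  -0.94 -0.75] 0.751
disc pred crop [ 475. -107.]
pin 40 [265. 435.]
pin 140 [406. 433.]
pin 220 [395. 369.]
pin 320 [258. 371.]
```

View pics/s24.png

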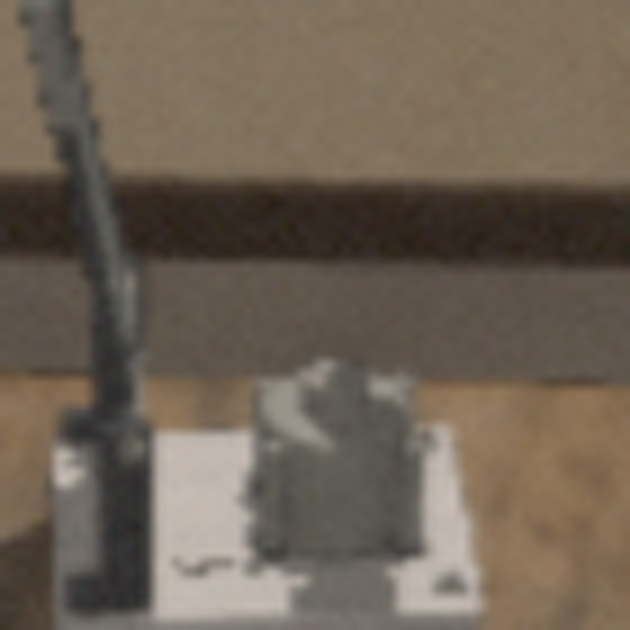

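View pics/t24f.png

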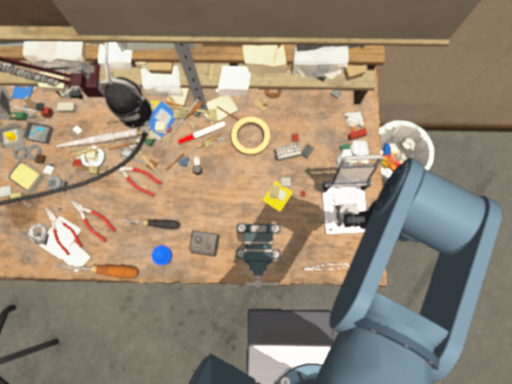

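Emit:
{"name": "drive_tool", "arguments": {"deltas": [[[0,0,0.02],0.1],[[0,0,0.02],0.145],[[0,0,0.02],0.145],[[0,0,0.01],0.145],[[0,0,0.005],0.145],[[0,0,0],0.145],[[0,0,0],0.145],[[0,0,0],0.145],[[0,0,0],0.145],[[0,0,0],0.14]]}}

```text
time_s: 30.55
eef_pos: [0.4424, -0.0859, 0.258]
eef_rot: [-0.025, 0.727, 0.686, 0.031]
wrist_force: [0.5, -0.4, -0.1]
opening: 0.751
```

Emit:
{"name": "drive_tool", "arguments": {"deltas": [[[0.005,0,0],0.1],[[0.02,0,0],0.05]]}}

```text
time_s: 30.75
eef_pos: [0.4673, -0.0856, 0.2542]
eef_rot: [-0.03, 0.67, 0.741, 0.028]
wrist_force: [1.1, 0.0, 0.2]
opening: 0.749
```

```bash
cat > st.py <<'E'
from h import *
o=get_obs(); w,x,y,z=o["eef_rot"];Rm=R.from_quat([x,y,z,w]).as_matrix()
print(o["time_s"],o["eef_pos"].round(4),"toolz",Rm[:,2].round(4),"yaw",np.arctan2(Rm[1,0],Rm[0,0]).round(4),o["wrist_force"].round(2),round(o["opening"],3),"q6",o["q"].round(2))
E
python3 st.py
```

```text
30.75 [ 0.4673 -0.0856  0.2542] toolz [-0.0062  0.0815 -0.9967] yaw 1.6713 [1.11 0.01 0.23] 0.749 q6 [-0.49 -0.07  1.76  0.07  1.5  -0.59]
```

Emit:
{"name": "drive_tool", "arguments": {"deltas": [[[0.02,0.002,0.015],-0.02],[[0.025,0.003,0.008],-0.015],[[0.025,0.002,0.005],0],[[0.015,0.002,0.004],0],[[0.01,0,0.002],0],[[0.004,0,0],0]]}}

```text
time_s: 31.35
eef_pos: [0.5729, -0.0748, 0.2749]
eef_rot: [-0.037, 0.683, 0.729, 0.026]
wrist_force: [0.3, -0.5, -1.5]
opening: 0.75
```

Emit:
{"name": "drive_tool", "arguments": {"deltas": [[[0,0,0],0]]}}

```text
time_s: 31.45
eef_pos: [0.5731, -0.0745, 0.2728]
eef_rot: [-0.039, 0.683, 0.729, 0.026]
wrist_force: [-0.2, 1.0, -0.5]
opening: 0.75
```

```bash
python3 st.py
python3 - <<'E'
from h import *
shot("side","s25",(190,40,290,190),5);shot("top","t25",(300,100,420,240),5)
E
```

```text
31.45 [ 0.5731 -0.0745  0.2728] toolz [-0.0212  0.0904 -0.9957] yaw 1.634 [-0.22  1.04 -0.47] 0.75 q6 [-0.38  0.16  1.48  0.08  1.55 -0.45]
```

View pics/s25.png

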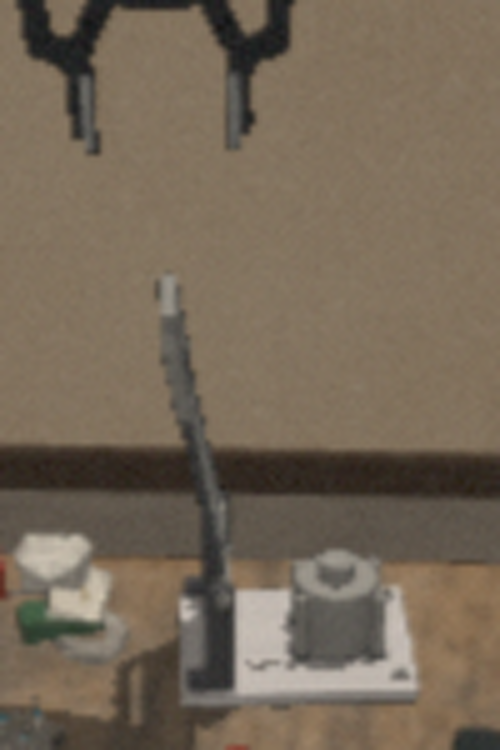

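View pics/t25.png

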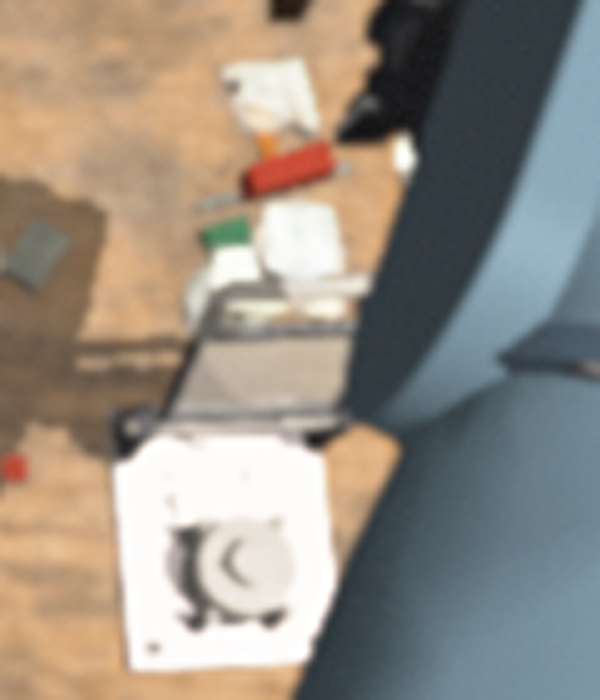

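Run:
```python
from h import *
s=camera("side")
for u,v in((208.4,70),(236.6,69.6),(223.6,95),(223.6,102)):
  for y0 in(-.082,-.071):
    e,d=ray(s,u,v); k=(y0-e[1])/d[1]; print((u,v),(e+k*d).round(4))
```

```text
(208.4, 70) [ 0.6097 -0.082   0.3082]
(208.4, 70) [ 0.6085 -0.071   0.3123]
(236.6, 69.6) [ 0.5385 -0.082   0.3107]
(236.6, 69.6) [ 0.5381 -0.071   0.3149]
(223.6, 95) [ 0.573  -0.082   0.2423]
(223.6, 95) [ 0.5723 -0.071   0.2472]
(223.6, 102) [ 0.5735 -0.082   0.2225]
(223.6, 102) [ 0.5728 -0.071   0.2277]
```

Emit:
{"name": "drive_tool", "arguments": {"deltas": [[[0,0,-0.01],0],[[0,0,-0.02],0],[[0,0,-0.02],0],[[0,0,-0.015],0],[[0,0,-0.01],0],[[0,0,-0.006],0]]}}

```text
time_s: 32.2
eef_pos: [0.5706, -0.0752, 0.1896]
eef_rot: [-0.036, 0.684, 0.728, 0.026]
wrist_force: [-0.1, -0.4, 0.3]
opening: 0.749
```

Emit:
{"name": "drive_tool", "arguments": {"deltas": [[[0,0,-0.002],0]]}}

```text
time_s: 32.3
eef_pos: [0.5701, -0.0751, 0.1869]
eef_rot: [-0.037, 0.684, 0.728, 0.026]
wrist_force: [-0.7, -0.5, -0.7]
opening: 0.749
```

```bash
python3 st.py
python3 - <<'E'
from h import *
shot("side","s26",(190,40,290,190),5)
E
```

```text
32.3 [ 0.5701 -0.0751  0.1869] toolz [-0.0176  0.0886 -0.9959] yaw 1.632 [-0.66 -0.48 -0.72] 0.749 q6 [-0.38  0.22  1.59  0.08  1.38 -0.46]
```

View pics/s26.png

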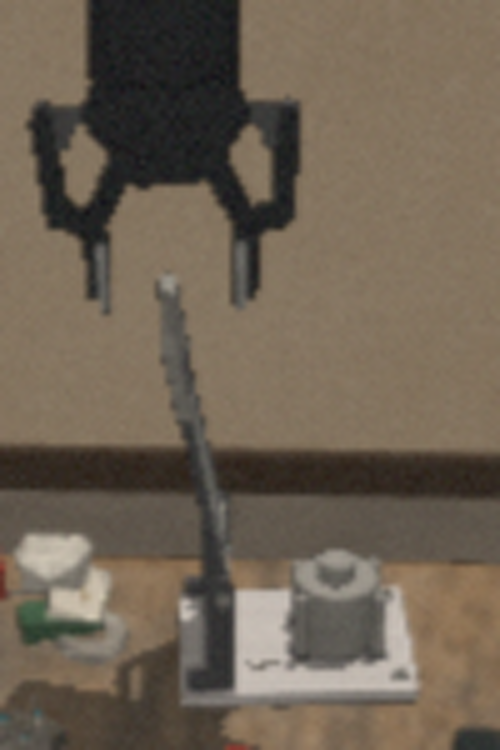

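Emit:
{"name": "drive_tool", "arguments": {"deltas": [[[0.0025,0,-0.003],0],[[0,0,-0.002],0]]}}

```text
time_s: 32.55
eef_pos: [0.5737, -0.0755, 0.1831]
eef_rot: [-0.035, 0.684, 0.728, 0.027]
wrist_force: [0.1, -0.6, -0.3]
opening: 0.744
```

Emit:
{"name": "drive_tool", "arguments": {"deltas": [[[0,0,0],0],[[0,0,0],0],[[0,0,0],0],[[0,0,0],0]], "gripper": 0.2}}

```text
time_s: 32.95
eef_pos: [0.5746, -0.0757, 0.1842]
eef_rot: [-0.035, 0.684, 0.728, 0.027]
wrist_force: [0.7, -0.1, 0.3]
opening: 0.201
```

```bash
python3 st.py
python3 - <<'E'
from h import *
shot("side","s27",(190,40,290,190),5)
E
```

```text
32.95 [ 0.5746 -0.0757  0.1842] toolz [-0.0131  0.0868 -0.9961] yaw 1.6325 [ 0.74 -0.12  0.25] 0.201 q6 [-0.38  0.22  1.59  0.08  1.38 -0.46]
```

View pics/s27.png

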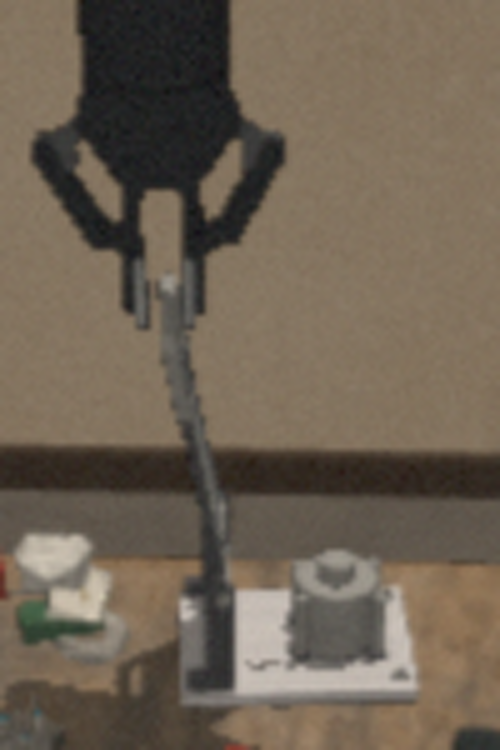

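Emit:
{"name": "drive_tool", "arguments": {"deltas": [[[-0.001,0,-0.001],0],[[0,0,0],0],[[0,0,0],0]], "gripper": 0}}

```text
time_s: 33.3
eef_pos: [0.5731, -0.0759, 0.1842]
eef_rot: [-0.035, 0.684, 0.728, 0.027]
wrist_force: [0.4, -0.1, 0.8]
opening: 0.082
```

```bash
python3 st.py
python3 - <<'E'
from h import *
shot("side","s28",(190,40,290,190),5)
# arc table
h=np.array([.5494,-.0840,.076]); f=np.array([np.cos(.064),np.sin(.064),0])
p0=None
for th in np.r_[1.75,np.arange(1.65,.7,-.1),.785]:
    b=h-np.cos(th)*.15*f+[0,0,np.sin(th)*.15]
    if p0 is None:p0=b
    print(round(th,3),(b-p0).round(4))
E
```

```text
33.3 [ 0.5731 -0.0759  0.1842] toolz [-0.0137  0.0864 -0.9962] yaw 1.6328 [ 0.39 -0.05  0.75] 0.082 q6 [-0.38  0.22  1.59  0.08  1.38 -0.46]
1.75 [0. 0. 0.]
1.65 [-0.0148 -0.001   0.0019]
1.55 [-0.0298 -0.0019  0.0024]
1.45 [-0.0447 -0.0029  0.0013]
1.35 [-0.0595 -0.0038 -0.0012]
1.25 [-0.0739 -0.0047 -0.0053]
1.15 [-0.0878 -0.0056 -0.0107]
1.05 [-0.1012 -0.0065 -0.0175]
0.95 [-0.1138 -0.0073 -0.0256]
0.85 [-0.1255 -0.008  -0.0349]
0.75 [-0.1362 -0.0087 -0.0454]
0.785 [-0.1326 -0.0085 -0.0416]
```

View pics/s28.png

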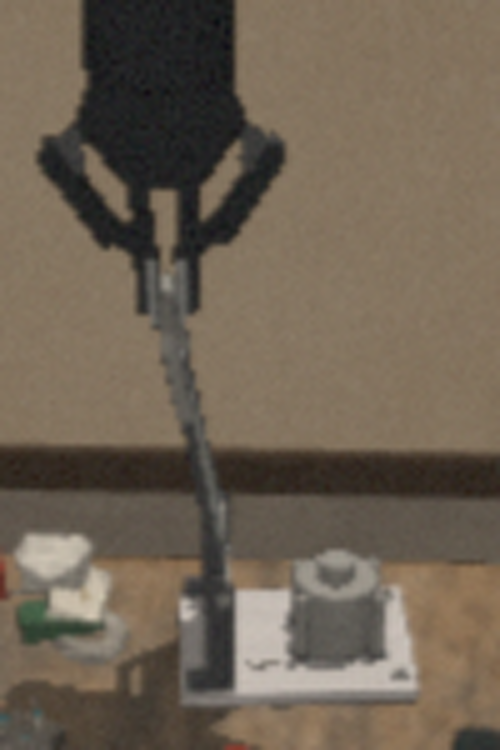

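Emit:
{"name": "drive_tool", "arguments": {"deltas": [[[0,0,0],0],[[0,0,-0.003],0],[[0,0,-0.004],0],[[0,0,-0.004],0]], "gripper": 0.3}}

```text
time_s: 33.75
eef_pos: [0.5735, -0.076, 0.1726]
eef_rot: [-0.034, 0.684, 0.728, 0.027]
wrist_force: [-0.2, 0.4, -1.1]
opening: 0.301
```

Emit:
{"name": "drive_tool", "arguments": {"deltas": [[[0,0,-0.001],0],[[0,0,0],0]]}}

```text
time_s: 33.95
eef_pos: [0.5729, -0.0757, 0.1702]
eef_rot: [-0.035, 0.684, 0.728, 0.027]
wrist_force: [0.0, 0.1, 0.8]
opening: 0.301
```

Emit:
{"name": "drive_tool", "arguments": {"deltas": [[[0,0,0],0],[[0,0,0],0],[[0,0,0],0],[[0,0,0],0]], "gripper": 0}}

```text
time_s: 34.35
eef_pos: [0.573, -0.0757, 0.1702]
eef_rot: [-0.035, 0.684, 0.728, 0.027]
wrist_force: [-0.1, 0.1, -0.1]
opening: 0.094
```

```bash
python3 st.py
python3 - <<'E'
from h import *
shot("side","s29",(190,40,290,190),5)
E
```

```text
34.35 [ 0.573  -0.0757  0.1702] toolz [-0.0144  0.0868 -0.9961] yaw 1.6326 [-0.07  0.13 -0.09] 0.094 q6 [-0.38  0.24  1.6   0.08  1.35 -0.46]
```

View pics/s29.png

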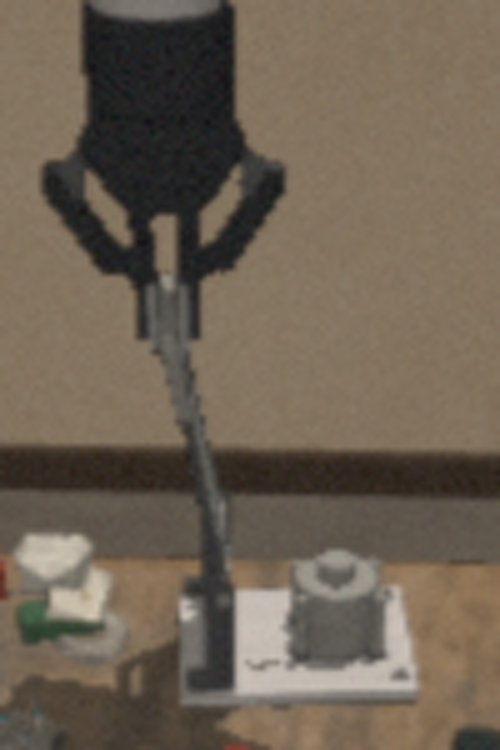

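Emit:
{"name": "drive_tool", "arguments": {"deltas": [[[-0.005,-0.0003,0.0007],0],[[-0.01,-0.0007,0.001],0],[[-0.01,-0.0007,0.0005],0],[[-0.01,-0.0007,0],0],[[-0.008,-0.0005,0],0]]}}

```text
time_s: 34.9
eef_pos: [0.5282, -0.0787, 0.1726]
eef_rot: [-0.034, 0.684, 0.728, 0.028]
wrist_force: [2.7, -1.3, -9.2]
opening: 0.089
```

```bash
python3 st.py
python3 - <<'E'
from h import *
shot("side","s30",(190,40,290,190),5)
E
```

```text
34.9 [ 0.5282 -0.0787  0.1726] toolz [-0.0109  0.0865 -0.9962] yaw 1.6332 [ 2.67 -1.29 -9.21] 0.089 q6 [-0.42  0.14  1.71  0.08  1.34 -0.5 ]
```

View pics/s30.png

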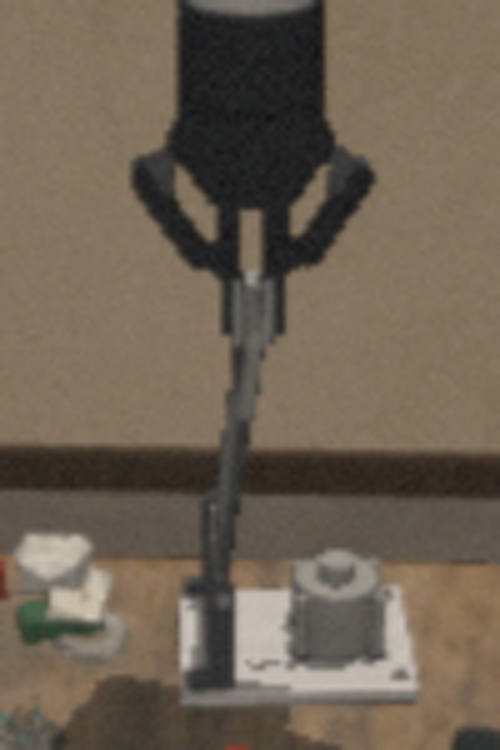

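Emit:
{"name": "drive_tool", "arguments": {"deltas": [[[-0.01,-0.0007,-0.003],0],[[-0.01,-0.0006,-0.003],0],[[-0.01,-0.0006,-0.0035],0],[[-0.008,-0.0005,-0.0035],0]]}}

```text
time_s: 35.35
eef_pos: [0.4887, -0.0815, 0.1617]
eef_rot: [-0.032, 0.684, 0.728, 0.029]
wrist_force: [1.3, 1.6, 1.6]
opening: 0.092
```

```bash
cat > arc.py <<'E'
from h import *
p0=np.array([.573,-.0757,.1702]); o=get_obs(); p=o["eef_pos"]
h=np.array([.5494,-.0840,.076]); f=np.array([np.cos(.064),np.sin(.064),0])
B=lambda th:h-np.cos(th)*.15*f+[0,0,np.sin(th)*.15]
# angle from x
al=(p-p0)@f; c=np.cos(1.75)-al/.15
th=np.arccos(c); print("theta(x)",th.round(3),"dz err(mm, + = TCP too high)",((p-p0)[2]-(B(th)-B(1.75))[2])*1e3,"to 0.785:",(p0+B(.785)-B(1.75)-p).round(4))
E
python3 arc.py; python3 st.py
```

```text
theta(x) 1.175 dz err(mm, + = TCP too high) 0.7222115700822873 to 0.785: [-0.0483 -0.0027 -0.0331]
35.35 [ 0.4887 -0.0815  0.1617] toolz [-0.0061  0.0857 -0.9963] yaw 1.6331 [1.32 1.63 1.56] 0.092 q6 [-0.46  0.06  1.82  0.08  1.31 -0.54]
```

Emit:
{"name": "drive_tool", "arguments": {"deltas": [[[-0.01,-0.0006,-0.005],0],[[-0.01,-0.0006,-0.006],0],[[-0.01,-0.0006,-0.007],0],[[-0.007,-0.0004,-0.006],0]]}}

```text
time_s: 35.75
eef_pos: [0.4495, -0.0841, 0.1371]
eef_rot: [-0.03, 0.684, 0.728, 0.03]
wrist_force: [0.1, -0.5, 3.9]
opening: 0.088
```

```bash
python3 arc.py; python3 st.py
python3 - <<'E'
from h import *
shot("side","s31",(190,40,290,190),5)
E
```

```text
theta(x) 0.867 dz err(mm, + = TCP too high) 0.16682664339645603 to 0.785: [-0.009  -0.0001 -0.0085]
35.75 [ 0.4495 -0.0841  0.1371] toolz [-0.0028  0.0846 -0.9964] yaw 1.6331 [ 0.11 -0.48  3.9 ] 0.088 q6 [-0.5  -0.    1.94  0.08  1.25 -0.59]
```

View pics/s31.png

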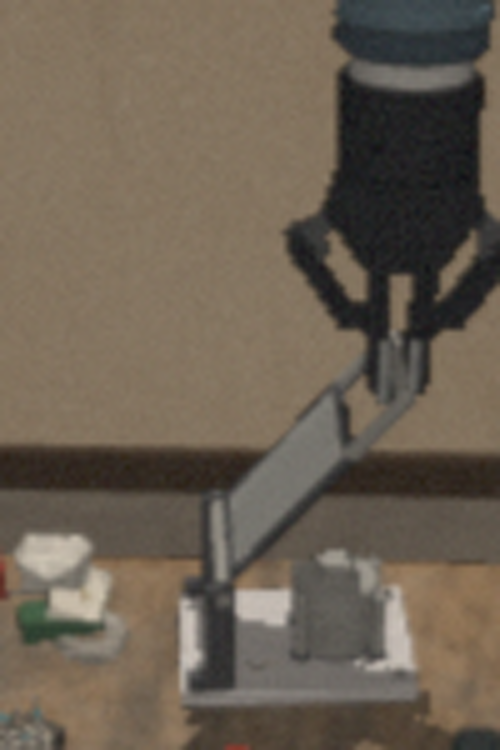

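Emit:
{"name": "drive_tool", "arguments": {"deltas": [[[-0.005,0,-0.0045],0],[[-0.0025,0,-0.0025],0],[[-0.0005,0,-0.0005],0]]}}

```text
time_s: 36.1
eef_pos: [0.4385, -0.0849, 0.1275]
eef_rot: [-0.031, 0.684, 0.728, 0.028]
wrist_force: [1.8, -0.4, 1.8]
opening: 0.093
```

Emit:
{"name": "drive_tool", "arguments": {"deltas": [[[0,0,0],0],[[0,0,0],0],[[0,0,0],0]]}}

```text
time_s: 36.4
eef_pos: [0.4387, -0.0849, 0.1277]
eef_rot: [-0.031, 0.684, 0.728, 0.029]
wrist_force: [0.9, 0.2, 1.7]
opening: 0.092
```

```bash
python3 arc.py; python3 st.py
python3 - <<'E'
from h import *
s=shot("side","s32",(190,40,290,190),5)
h=np.array([.5494,-.0840,.076]); f=np.array([np.cos(.064),np.sin(.064),0]);n=np.array([-np.sin(.064),np.cos(.064),0])
for th in(.7,.785,.87):
  b=h-np.cos(th)*.15*f+[0,0,np.sin(th)*.15]
  b2=h-np.cos(th)*.115*f+[0,0,np.sin(th)*.115]
  print(th,[((proj(s,q)-[190,40])*5).round(0) for q in(b+.035*n,b-.035*n,b2+.044*n,b2+.035*n)])
E
```

```text
theta(x) 0.768 dz err(mm, + = TCP too high) 0.8574941098551669 to 0.785: [0.0017 0.0007 0.0009]
36.4 [ 0.4387 -0.0849  0.1277] toolz [-0.0059  0.0838 -0.9965] yaw 1.6325 [0.92 0.16 1.7 ] 0.092 q6 [-0.52 -0.01  1.97  0.07  1.23 -0.6 ]
0.7 [array([428., 422.]), array([414., 362.]), array([378., 468.]), array([377., 459.])]
0.785 [array([413., 407.]), array([400., 347.]), array([367., 456.]), array([365., 448.])]
0.87 [array([396., 392.]), array([384., 333.]), array([354., 446.]), array([352., 437.])]
```

View pics/s32.png

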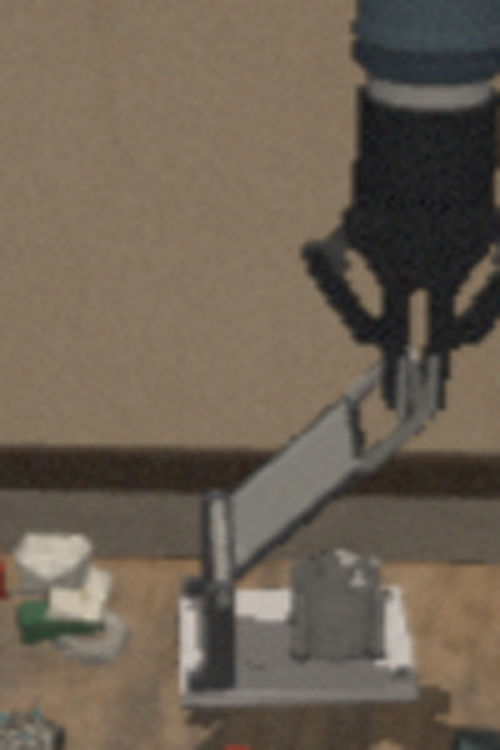

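Emit:
{"name": "drive_tool", "arguments": {"deltas": [[[0.001,0,0.0005],0],[[0,0,0],0],[[0,0,0],0],[[0,0,0],0],[[0,0,0],0],[[0,0,0],0]]}}

```text
time_s: 37.05
eef_pos: [0.4395, -0.0849, 0.1285]
eef_rot: [-0.031, 0.684, 0.728, 0.028]
wrist_force: [-0.5, -0.7, 1.4]
opening: 0.093
```

```bash
python3 arc.py; python3 st.py
python3 - <<'E'
from h import *
s=shot("side","s33",(190,40,290,190),5); shot("top","t33",(280,100,400,250),5); print(np.abs(get_obs()["dq"]).max())
for n in("side","top"): shot(n,n+"end")
E
```

```text
theta(x) 0.776 dz err(mm, + = TCP too high) 0.8960058812048088 to 0.785: [0.001  0.0007 0.0001]
37.05 [ 0.4395 -0.0849  0.1285] toolz [-0.0073  0.0837 -0.9965] yaw 1.6331 [-0.51 -0.71  1.42] 0.093 q6 [-0.51 -0.01  1.96  0.07  1.24 -0.6 ]
0.0035435266083211903
```

View pics/s33.png

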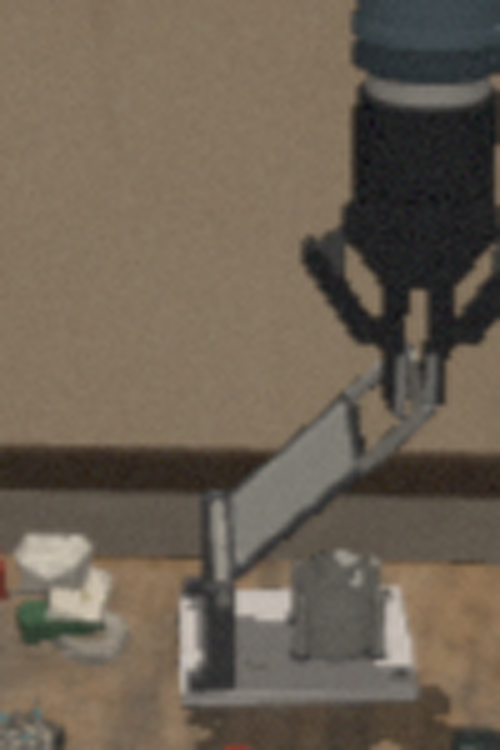

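View pics/topend.png

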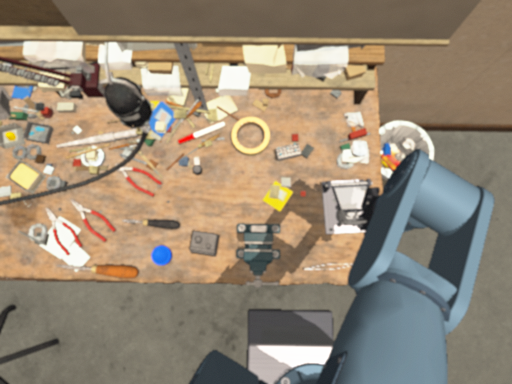

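```bash
python3 -c "
from bench import *
print(hand_in())"
```

```text
the job is handed in; nothing more can be done
None
```

The job is handed in at about 37 s of the 72 s allowed. The die body, spacer and top disc are stacked in the nest, each let go before the next. The guard is held by its bar at 45 degrees, within what I could measure.

**Last checks:**
- **Stack:** the side pictures show the three parts upright between the pins with the knob up. Each made contact at its expected height. I did not measure the final centring to the millimetre; both the spacer and the top disc brushed pins lightly on the way in.
- **Guard angle:** the arm's position along the guard's arc gives 0.776 rad. The panel corner and handle loop in the side picture, before a last nudge of about 1 mm, gave 0.775 to 0.785 rad.
- **Hold:** the fingers stopped at opening 0.093 on the bar and the arm was still. Wrist force was under 2 N, so the grip force on the bar was not measured directly. The grasp point is about 34 mm from the bar by calculation, against a limit of 50 mm.
- **Bystanders:** the dapping block and bur block look unmoved in the last top picture. I never went near the loupe, but I did not check its position separately. The blue look-alike was left alone.

**What disagreed:**
- **Fingertips:** they sit about 20 to 35 mm farther back from the reported TCP than the interface text says. The first close went over the top of the die body, so I corrected all grasp heights from the images.
- **Arm drift:** during quick moves the arm drifted and picked up a lean of about 0.085 rad. I left it, because it was about the jaw axis and did not tip the parts.

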